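# Fetch the drift from the sliding-lid box and push the bracket's pin out

### The job

Open the sliding-lid box on the sloped rack: raise the lid's low end over the end lip, slide it down out of its grooves and lay it flat on the bench, handle up. Then take the steel drift out of the box and, with its end in the bracket's bore from the side facing the box (where the pin sits deeper), push the pin through until it stands out about 20 mm on the other side; finally pull the drift clear and lay it down on the bench. Do not knock the strip light above the box, and leave the other things on the bench where they are.

Things in the scene. Friction and masses are not known exactly. Their poses are not given: they have to be found in the camera images.
- box: Open plywood box, 180 long x 156 wide x 69 mm high, fixed on the sloped rack, tilted 24 degrees. Its frame, which the box_ points use too: origin at the centre of its underside, x along the length UP the slope (low end to the robot), y across, z square to the lid. Inner floor at z 6 mm, side walls inside at y +-66, ledges that carry the lid at z 50. Take lid and drift square to the slope.
- box_lip (a point): Top of the low end wall, the lip, at its middle: box x -86, y 0, z 56 mm (wall from x -90 to -82). It stands 6 mm above the lid's underside, so the lid's low end must rise more than 6 mm to slide out over it.
- box_keeper (a point): Where the grooves begin: midway between the low ends of the two keeper strips at their underside (box x 15, y 0, z 63 mm). Strips from x 15 to the high end, inner edges y +-64, top z 69. Under them the 5 mm lid has 8 mm of play up and down, 2 mm to each side; the high end is shut (x 84). Slid about 70 mm down, the lid is clear of them and can be lifted off.
- box_cradle (a point): Middle of the drift's cradle (box x -10, y 0, z 24 mm): two ribs across y +-38 to 44 mm, each with a 12 mm wide notch open to the top, rib tops at z 28; between the ribs, and 25 mm and more up and down the slope, the box is empty.
- lid: Loose plywood lid, 162 (x) x 142 (y) x 5 mm (z), about 120 g. Origin: centre of its underside; x along its length, towards the high end of the box, z out of its top face. Flat-sided handle bar near the low end, centred at x -56: 12 mm thick along x, 60 mm along y, from z 5 to z 27. Its weight holds it against the lip. The bench between the box and the mug (left of the box) is clear to lay it on.
- lid_low_end (a point): Middle of the lower edge of the lid's underside at its low end (lid x -81, y 0, z 0).
- lid_high_end (a point): Middle of the lower edge of the lid's underside at its high end (lid x +81, y 0, z 0).
- drift: Loose steel drift 120 mm long, about 110 g, origin at its centre, y along its length; square middle 14 x 14 mm and 44 mm long, faces square to its x and z; both ends alike, round, 10 mm diameter and 38 mm long. It lies across the box in the cradle under the lid, its centre 18 mm above the box floor, its x and z parallel to the box's.
- lamp: Fixed strip light: a white bar 26 (x) x 320 (y) x 16 mm, underside 227 mm above the bench, over the box's upper half, in the way of an upright tool above the drift. Origin on the bench below the middle of the bar; z up, x up the slope as seen from above. Two posts at x +34, y +-140 mm.
- bracket: Cast aluminium bearing bracket bolted to the bench, base 110 (x) x 60 (y) x 10 mm, origin at the centre of its underside on the bench, z up. Its lug is 50 (x) x 44 mm (y) and 68 mm high, with one horizontal through bore of 18 mm along y, axis 50 mm above the bench, x 0, both mouths with a 2 mm chamfer.
- bore_mouth (a point): Centre of the bore's mouth on the +y face of the bracket (y +22 mm, 50 mm above the bench), where the drift enters, going towards the bracket's -y.
- pin (a joint): How far the tight steel pin (16 mm diameter, 30 mm long) has been moved towards the bracket's -y, in m, 0 to 0.032. At 0 its end on the drift's side lies 10 mm inside the bore mouth and its other end 4 mm inside the -y face, so it stands out by joint - 0.004. It starts anywhere from 0 to 0.004, stays where it is left, cannot go below 0, and takes about 6 N plus 40 N per m/s to move.
- pin_back (a point): Centre of the pin's end face that the drift pushes.
- pin_front (a point): Centre of the pin's other end face, which comes out on the bracket's -y side.
- tape_roll: Bystander, to be left alone: grey tape roll lying flat, 90 mm across, 24 mm high.
- screw_jar: Bystander, to be left alone: jar, 60 mm across, 90 mm tall, steel cap.
- spray_can: Bystander, to be left alone: upright can, 62 mm across, 190 mm tall.
- screwdriver: Bystander, to be left alone: lying screwdriver with black handle.
- wrench: Bystander, to be left alone: lying steel wrench.
- mug: Bystander, to be left alone: white mug, 80 mm across, 95 mm tall.
- tape_measure: Bystander, to be left alone: black tape measure case standing, 70 x 38 x 65 mm high.
Mind the look-alikes: they are no part of the job. Of the things shaped like the lid, the plywood one is meant. Leave any black or turquoise look-alike of the bracket alone.

How it is judged:
On the way, in this order (a step that is already met when the one before it is completed fails the run):
1. the lid's low end is raised above the lip while the lid is still fully in the box (z of lid_low_end in the frame of box above 0.056 m and x of lid_high_end in the frame of box above 0.06 m and z of lid_high_end in the frame of box below 0.065 m).
2. the lid is partly slid out over the lip, its high end still under the keeper strips (x of lid_low_end in the frame of box below -0.115 m and x of lid_high_end in the frame of box above 0.018 m and z of lid_high_end in the frame of box below 0.065 m).
3. the lid lies flat on the bench, handle up, let go (height (world z) of lid between -0.005 and 0.01 m and angle between lid's own z axis and vertical below 0.1 rad and contact force between the fingers and lid below 0.2 N and linear speed of lid below 0.03 m/s), for 0.1 s.
4. the held drift's end is in the bore, before the pin has come out (y of drift in the frame of bore_mouth between 0 and 0.052 m and distance between drift and bore_mouth below 0.0525 m and angle between the y axis of drift and the y axis of bracket, either way round below 0.15 rad and value of joint pin below 0.012 m and contact force between the fingers and drift above 2 N).
At the end, for the whole second after the job is handed in: The lid lies flat on the bench, handle up (within 0.1 rad, its underside less than 10 mm above the bench) and at rest; the pin stands out at least 15 mm on the bracket's -y side; the drift lies on the bench (centre lower than 12 mm), at rest and out of the bore (height (world z) of lid between -0.005 and 0.01 m and angle between lid's own z axis and vertical below 0.1 rad and linear speed of each of lid, drift below 0.03 m/s and value of joint pin above 0.019 m and height (world z) of drift between 0 and 0.012 m and distance between drift and bore_mouth above 0.062 m); the robot touches nothing.
It fails at once if the strip light is knocked harder than 10 N (contact force between any of the arm, the fingers, lid, drift and lamp above 10 N).
It fails at once if another thing on the bench is shifted by more than 30 mm (distance of any of tape_roll, screw_jar, spray_can, screwdriver, wrench, mug, tape_measure from where it was at the start of the episode above 0.03 m).
It also fails if it takes over 61 s, if anything falls off the work surface, if the arm or the gripper's body presses on something with over 40 N, if the wrist force passes 120 N, or if a joint passes its speed limit or range.

### The arm

A 6-joint arm with a two-finger parallel gripper is mounted at the origin on the work surface. World frame = base frame: x ahead of the robot, y to its left, z up, the work surface at z = 0. Lengths are in m, angles in rad, forces in N, time in s.
With the tool pointing down it reaches from about 0.35 to 0.875 m from the base axis. Payload 15.5 kg.
Tool frame: the origin (TCP) lies between the finger pads; the fingertips stand 19 mm ahead of it and the grasp point (between the pads) is the TCP; x points along the fingers, y is the direction in which the jaws open and shut, and the axes are right-handed (so a half turn about x gives the same grasp; the last joint's range is limited). The gripper opens to 85 mm and grips with 20 to 120 N. Pads are 22 mm wide; open, the fingers measure 114 mm over their backs; the gripper's body (76 mm by 85 mm) begins 54 mm behind the grasp point. The pads swing forward as they close: fully open they stand 13 mm farther back than shut.
Start: joints at [1.246, 0.494, 1.345, -0, 1.302, -0.096], TCP at [0.142, 0.609, 0.25] pointing down, gripper open.
Joint ranges: [-2.91, 2.91], [-0.82, 2.16], [0.22, 2.67], [-1.22, 4.37], [0.12, 2.79], [-3.08, 3.08]. Speed limits (rad/s): [1.89, 1.89, 2.57, 3.01, 3.01, 3.01].

### API

Orientations are given as a 3x3 rotation matrix whose columns are the frame's x, y, z axes.
In Python, from workcell import sensors, imaging, bot gives the robot as it stands.
- The arm moves only by the shell command python3 -m jog 'ROWS' [FORCE]. ROWS is JSON, a list of rows, each a list of 3 entries, a list of its own where there are three numbers: the turn, a rotation vector about the tool's x, y, z in rad, then the shift along the tool's x, y, z in m, then the closure in counts, from 0 (fully open) to 255 (shut). In form: [[[ax, ay, az], [tx, ty, tz], hand], ...]. A call has 1 to 12 rows; each row is the pose to reach, as a shift and turn from the pose commanded when the call began, along the tool's axes at that moment; what a row does not reach only later rows make up. A row lasts 1/10 s, in which the tool goes at most 50 mm and 8.59 degrees, less where a joint would pass 70% of its speed; a pose out of reach is approached as far as the arm can. A call with a gripper value outside its range is refused whole. The fingers move at their own pace and stop on an object; FORCE is the grip in N (left out, the last holds). Time passes only in rows, so rows that repeat a pose let the fingers close. It gives the time, the measured TCP pose, the force and the opening at its end, in the units of the state.
- sensors.get_state(): the state, without advancing time (a new reading comes with each control period).
- imaging.get_image(name): name is "scene" or "top" or "wrist"; returns the picture (384x512x3 uint8, red, green, blue); there is no depth.
- imaging.camera_params(name): a dict with "fovy" (degrees; the focal length in pixels is half the picture's height over the tangent of half this angle, whatever the lens; pixels are square), "cx", "cy" (the principal point, pixels), "D" ([k1, k2, p1, p2, k3] as OpenCV has them; the pictures are not rectified), "pose" (4x4, takes a point from camera to world coordinates). Camera axes: x right, y up, looking along -z (the intrinsics and any distortion apply to the point x, -y, -z); pixel columns grow to the right and rows downward; lengths in m; the calibration is good to about 2 mm. A picture is of the moment at which its call begins: read the wrist's pose just before it. camera_params takes no time and is no camera call; for the wrist camera it gives the pose at the moment of the call.
- bot.job_done(): hands the job in, once; it reports no verdict.
The state is a dict: "t": time; "joint_pos": joint angles; "qd": joint speeds; "joint_torque": joint torques, N m; "position": TCP position; "orientation": TCP orientation; "force": force on the tool from outside, world axes, zero at the start; "moment": the same for the moment, N m; "gripper_width": opening from 0.0 (shut) to 1.0 (fully open).
Only numpy, scipy, OpenCV 4.12 (cv2) and the standard library are available. Lean on these libraries where they do the work, as an engineer would, in place of code of your own. Each camera call takes 0.05 s, during which the arm holds its last target.

## Working session

There is one attempt and no reset: what is moved stays moved. The work goes in short steps, Python scripts to look and compute and a shell command to move; the robot and the scene stay as the last step left them, time stands still between calls to the robot, and variables do not carry over. Pictures are saved under pics/ and viewed, and the job is handed in when it is done.

```bash
mkdir -p pics; ls
python3 - <<'E'
from workcell import sensors, imaging, bot
import cv2,numpy as np
np.set_printoptions(precision=4,suppress=True)
s=sensors.get_state();print(s)
for n in["scene","top","wrist"]:
    im=imaging.get_image(n);cv2.imwrite(f"pics/{n}0.png",im[:,:,::-1]);print(n,imaging.camera_params(n))
E
```

```text
pics
{'t': 0.0, 'joint_pos': array([ 1.2455,  0.4942,  1.3462, -0.    ,  1.3025, -0.0955]), 'qd': array([-0.0004, -0.0002,  0.0013, -0.0013, -0.0002, -0.0007]), 'joint_torque': array([  0.0005, -88.2172, -38.3867,  -0.0002,   0.0103,   0.    ]), 'position': array([0.1422, 0.6082, 0.2497]), 'orientation': array([[-0.0004,  0.2277,  0.9737],
       [-0.0012,  0.9737, -0.2277],
       [-1.    , -0.0012, -0.0001]]), 'force': array([-0.7377, -0.1274,  0.4527]), 'moment': array([-0.0622, -0.0055, -0.0225]), 'gripper_width': 0.9993255365466347}
scene {'fovy': 42.25139622560893, 'cx': 252.02123873407095, 'cy': 195.58626139389887, 'D': array([-0.0493,  0.    ,  0.    ,  0.    ,  0.    ]), 'pose': array([[-0.5064, -0.7096,  0.4899,  1.1581],
       [ 0.8623, -0.4181,  0.2858,  0.3984],
       [ 0.002 ,  0.5672,  0.8236,  1.291 ],
       [ 0.    ,  0.    ,  0.    ,  1.    ]])}
top {'fovy': 47.3743045262608, 'cx': 257.510962301051, 'cy': 191.75789938712904, 'D': array([-0.0574,  0.    ,  0.    ,  0.    ,  0.    ]), 'pose': array([[ 0.0016,  0.9905, -0.1373,  0.2618],
       [-1.    ,  0.0011, -0.0042, -0.0079],
       [-0.004 ,  0.1373,  0.9905,  1.4385],
       [ 0.    ,  0.    ,  0.    ,  1.    ]])}
wrist {'fovy': 70.62824790251831, 'cx': 258.46082309396235, 'cy': 193.95434610292784, 'D': array([-0.0217,  0.    ,  0.    ,  0.    ,  0.    ]), 'pose': array([[ 0.2286, -0.9369, -0.2645,  0.0754],
       [ 0.9735,  0.2197,  0.0635,  0.6238],
       [-0.0014, -0.272 ,  0.9623,  0.3746],
       [ 0.    ,  0.    ,  0.    ,  1.    ]])}
```

View pics/scene0.png

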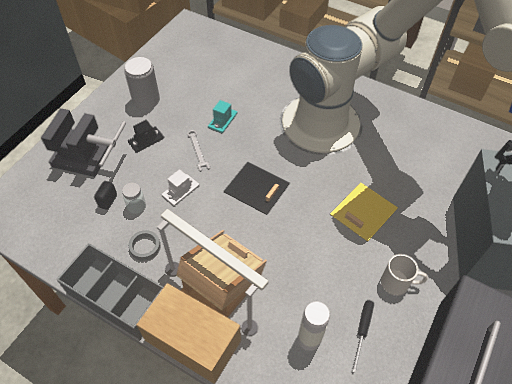

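View pics/top0.png

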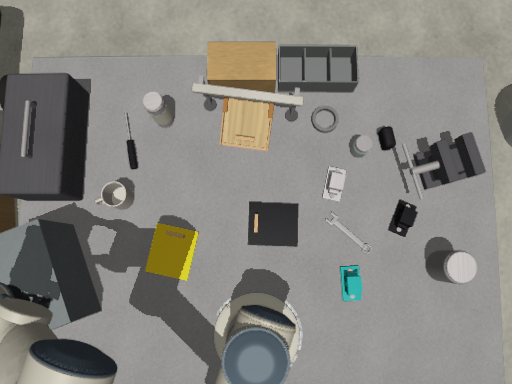

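View pics/wrist0.png

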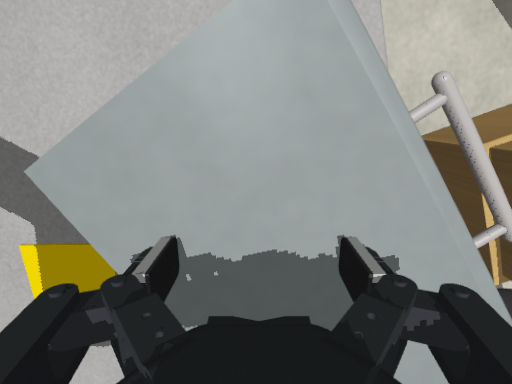

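The box with the plywood lid is at top (246,122) / scene (222,272). The lid look-alikes are a black panel at top (273,223) and a yellow one at (173,252). The cast aluminium bracket is at top (335,183). Its look-alikes are black at (403,217) and turquoise at (350,283). The lamp bar runs from top (195,89) to (301,101). I'll crop the plywood lid and the aluminium bracket to confirm the choice.

Run:
```python
import cv2
t=cv2.imread("pics/top0.png");s=cv2.imread("pics/scene0.png")
def c(im,x,y,w,h,k,n):
    cv2.imwrite(n,cv2.resize(im[y:y+h,x:x+w],None,fx=k,fy=k,interpolation=cv2.INTER_CUBIC))
c(t,185,70,125,90,6,"pics/tbox.png")
c(s,150,200,130,110,6,"pics/sbox.png")
c(t,315,160,40,50,10,"pics/tbr.png")
c(s,155,160,50,50,10,"pics/sbr.png")
```

```text
(no output)
```

View pics/tbox.png

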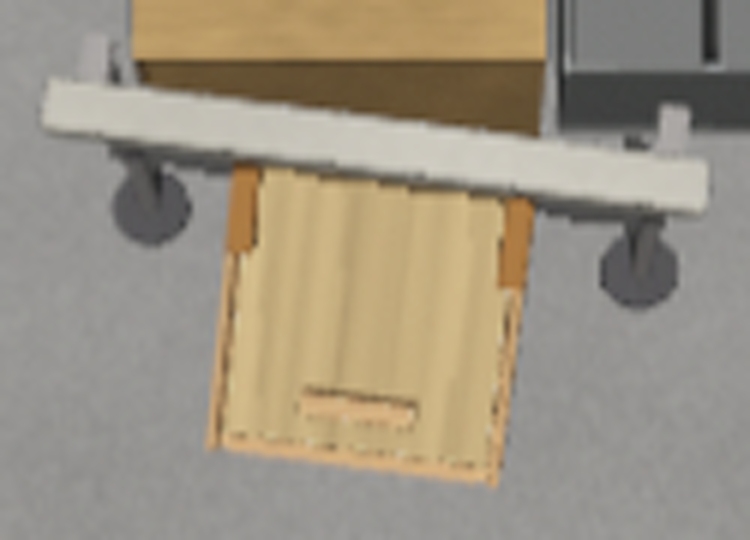

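View pics/sbox.png

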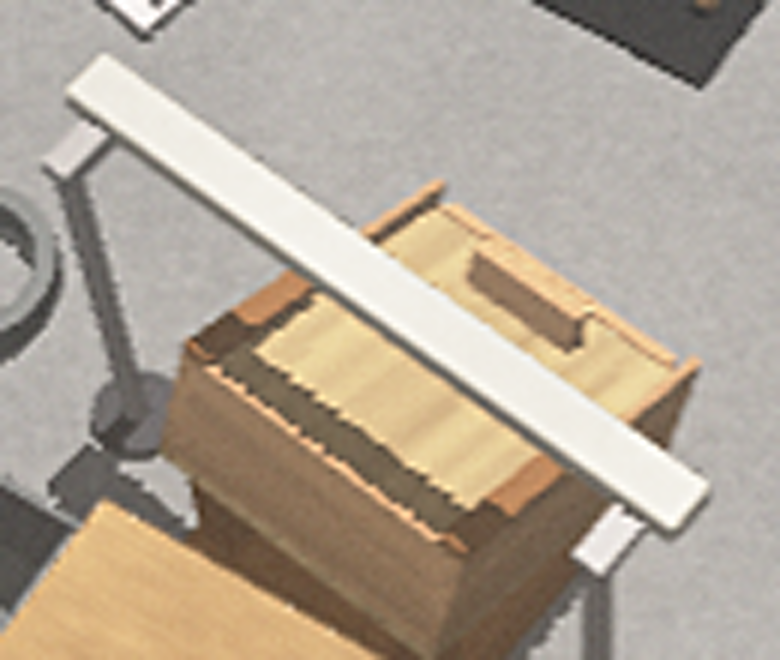

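View pics/tbr.png

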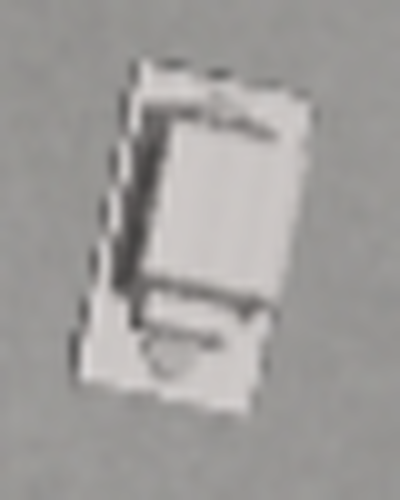

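View pics/sbr.png

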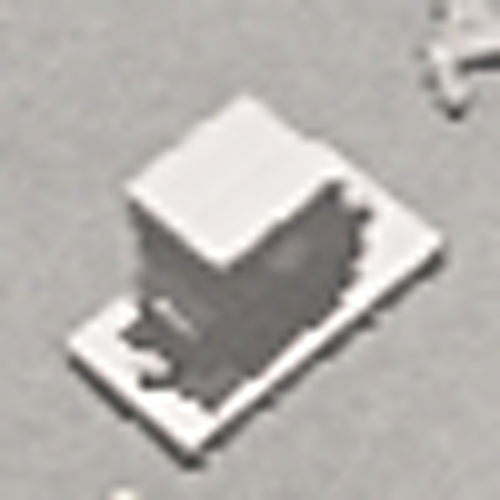

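```bash
cat > h.py <<'E'
import numpy as np,cv2
from scipy.spatial.transform import Rotation as R
from scipy.optimize import least_squares
np.set_printoptions(precision=4,suppress=True)
F=np.diag([1,-1,-1.])
def proj(P,cam):
    P=np.atleast_2d(np.asarray(P,float)); T=np.asarray(cam['pose'])
    f=192/np.tan(np.radians(cam['fovy']/2));K=np.array([[f,0,cam['cx']],[0,f,cam['cy']],[0,0,1]])
    C=F@T[:3,:3].T; 
    return cv2.projectPoints(P,cv2.Rodrigues(C)[0],-C@T[:3,3],K,np.asarray(cam['D'],float))[0].reshape(-1,2)
def ray(px,cam):
    T=np.asarray(cam['pose']);f=192/np.tan(np.radians(cam['fovy']/2));K=np.array([[f,0,cam['cx']],[0,f,cam['cy']],[0,0,1]])
    u=cv2.undistortPoints(np.array([[px]],float),K,np.asarray(cam['D'],float))[0,0]
    d=T[:3,:3]@np.array([u[0],-u[1],-1]);return T[:3,3],d
def onplane(px,cam,z):
    o,d=ray(px,cam);return o+d*(z-o[2])/d[2]
def Rbox(yaw,t=np.radians(24)): # x up slope
    return R.from_euler('ZY',[yaw,-t]).as_matrix()
def boxw(p,P): # p=x,y,z,yaw
    return np.atleast_2d(P)@Rbox(p[3]).T+p[:3]
def brw(p,P): # p=x,y,yaw
    return np.atleast_2d(P)@R.from_euler('z',p[2]).as_matrix().T+np.array([p[0],p[1],0])
def fit(model,p0,obs):
    # obs list of (cam, P, px)
    fun=lambda p:np.concatenate([(proj(model(p,P),c)-px).ravel() for c,P,px in obs])
    r=least_squares(fun,p0,loss='soft_l1');return r.x,fun(r.x)
def crop(n,x,y,w,h,k,out):
    im=cv2.imread(n);cv2.imwrite(out,cv2.resize(im[y:y+h,x:x+w],None,fx=k,fy=k,interpolation=cv2.INTER_CUBIC))
E
cat > f0.py <<'E'
from h import *
from workcell import imaging
ct,cs=imaging.camera_params('top'),imaging.camera_params('scene')
def T(u,v):return np.array([185+(u+.5)/6-.5,70+(v+.5)/6-.5])
def S(u,v):return np.array([150+(u+.5)/6-.5,200+(v+.5)/6-.5])
m=1e-3
obs=[(ct,[-.09,.078,.063],T(210,447)),(ct,[-.09,-.078,.063],T(496,486)),
(ct,[.015,.078,.069],T(229,250)),(ct,[.015,.064,.069],T(252,252)),(ct,[.015,-.064,.069],T(500,287)),(ct,[.015,-.078,.069],T(523,290)),
(cs,[-.09,.078,.063],S(697,365)),(cs,[-.09,-.078,.063],S(440,185)),
(cs,[.09,-.078,.069],S(187,345)),(cs,[.09,.078,.069],S(466,550)),
]
p,r=fit(boxw,[.5,0,.06,-.1],obs);print('box',p);print(r.reshape(-1,2))
def T(u,v):return np.array([315+(u+.5)/10-.5,160+(v+.5)/10-.5])
def S(u,v):return np.array([155+(u+.5)/10-.5,160+(v+.5)/10-.5])
obs=[(ct,[.025,.022,.068],T(170,125)),(ct,[-.025,.022,.068],T(147,280)),(ct,[-.025,-.022,.068],T(270,300)),
(ct,[.055,.03,.01],T(140,62)),(ct,[.055,-.03,.01],T(310,97)),(ct,[-.055,-.03,.01],T(248,410)),(ct,[-.055,.03,.01],T(82,378)),
(cs,[.025,.022,.068],S(220,265)),(cs,[-.025,.022,.068],S(340,180)),(cs,[-.025,-.022,.068],S(245,95)),(cs,[.025,-.022,.068],S(127,188)),
(cs,[.055,.03,.01],S(190,447)),(cs,[-.055,.03,.01],S(443,240)),(cs,[.055,-.03,.01],S(70,345)),]
b,r=fit(brw,[.4,-.2,-.1],obs);print('br',b);print(r.reshape(-1,2))
print('lampends',onplane(np.array([185+45/6,70+105/6]),ct,.24),onplane(np.array([185+705/6,70+185/6]),ct,.24))
print('handle',boxw(p,[-.057,0,.077]),'lip',boxw(p,[-.086,0,.056]))
# bystanders top
for n,px in dict(mug=(113,195),jar=(362,145),tape=(325,119),yellow=(173,252),can=(153,102),sd=(130,145),wrench=(348,232)).items(): print(n,onplane(px,ct,0.03))
E
python3 f0.py
```

```text
box [ 0.6991  0.0285  0.0598 -0.1368]
[[-0.488   0.0975]
 [ 0.3908  0.1358]
 [-0.5129  0.1239]
 [ 0.1038  0.3754]
 [-0.4029 -0.049 ]
 [ 0.2416  0.049 ]
 [ 0.6436  0.0555]
 [-0.444  -0.662 ]
 [-0.6856 -0.1624]
 [-0.2605  1.0592]]
br [ 0.4882 -0.2552 -0.2106]
[[ 0.3292 -0.568 ]
 [-0.3171 -0.8927]
 [ 0.9889 -0.0048]
 [-0.205  -0.2481]
 [ 0.477  -0.0073]
 [ 0.5775  0.8363]
 [-0.6891  0.2376]
 [ 0.3704  0.4359]
 [ 0.3831 -0.8187]
 [ 0.1436 -0.002 ]
 [-0.0624  0.238 ]
 [ 0.268   0.381 ]
 [ 0.5295 -0.1257]
 [-0.6328 -0.1976]]
lampends [0.7303 0.1845 0.24  ] [ 0.6901 -0.1308  0.24  ]
handle [[0.6165 0.0398 0.1069]] lip [[0.5987 0.0423 0.076 ]]
mug [0.4458 0.4707 0.03  ]
jar [ 0.6136 -0.3473  0.03  ]
tape [ 0.7022 -0.2265  0.03  ]
yellow [0.2621 0.2682 0.03  ]
can [0.7618 0.3505 0.03  ]
sd [0.6134 0.4217 0.03  ]
wrench [ 0.3268 -0.2931  0.03  ]
```

Fits are consistent to under 1 px: box at about (0.699, 0.029), bracket at about (0.488, −0.255). The crops confirm the plywood lid on the box and the light aluminium bracket. Next I'll move to a viewing pose over the handle, square to the slope.

```bash
cat >> h.py <<'E'
BOX=np.array([0.6991,0.0285,0.0598,-0.1368]); BR=np.array([0.4882,-0.2552,-0.2106])
def toolR_box(yaw,t=np.radians(24)):
    B=Rbox(yaw,t); return np.column_stack([-B[:,2],B[:,0],-B[:,1]])
def toolR_down(yaw): return toolR_box(yaw,0.)
def go(Rt,pt,s=None):
    from workcell import sensors
    s=s or sensors.get_state();R0=s['orientation']
    print('rot',R.from_matrix(R0.T@Rt).as_rotvec().round(4),'shift',(R0.T@(np.asarray(pt)-s['position'])).round(4),'t',s['t'])
E
python3 - <<'E'
from h import *
Rt=toolR_box(BOX[3]);h=boxw(BOX,[-.057,0,.077])[0]
go(Rt,h-Rt[:,0]*.13)
E
```

```text
rot [ 1.4546 -0.3086  0.3401] shift [ 0.0245 -0.4504  0.5386] t 0.15
```

```bash
python3 -m jog '[[[0,0,0],[-0.03,0,0],0],[[0,0,0],[-0.03,-0.02,0.03],0],[[1.4546,-0.3086,0.3401],[0.0245,-0.4504,0.5386],0],[[1.4546,-0.3086,0.3401],[0.0245,-0.4504,0.5386],0],[[1.4546,-0.3086,0.3401],[0.0245,-0.4504,0.5386],0],[[1.4546,-0.3086,0.3401],[0.0245,-0.4504,0.5386],0],[[1.4546,-0.3086,0.3401],[0.0245,-0.4504,0.5386],0],[[1.4546,-0.3086,0.3401],[0.0245,-0.4504,0.5386],0],[[1.4546,-0.3086,0.3401],[0.0245,-0.4504,0.5386],0],[[1.4546,-0.3086,0.3401],[0.0245,-0.4504,0.5386],0],[[1.4546,-0.3086,0.3401],[0.0245,-0.4504,0.5386],0],[[1.4546,-0.3086,0.3401],[0.0245,-0.4504,0.5386],0]]' 60
python3 - <<'E'
from h import *
Rt=toolR_box(BOX[3]);h=boxw(BOX,[-.057,0,.077])[0]
go(Rt,h-Rt[:,0]*.13)
E
```

```text
t: 1.35
position: [0.4648, 0.1803, 0.2395]
orientation: [[0.4, 0.909, -0.118], [-0.05, -0.107, -0.993], [-0.915, 0.403, 0.003]]
force: [2.0, 0.8, -0.4]
gripper_width: 1.001
rot [ 0.0181 -0.0049  0.0039] shift [0.059  0.099  0.1205] t 1.35
```

```bash
python3 -m jog '[[[0.018,-0.005,0.004],[0.059,0.099,0.1205],110],[[0.018,-0.005,0.004],[0.059,0.099,0.1205],110],[[0.018,-0.005,0.004],[0.059,0.099,0.1205],110],[[0.018,-0.005,0.004],[0.059,0.099,0.1205],110],[[0.018,-0.005,0.004],[0.059,0.099,0.1205],110],[[0.018,-0.005,0.004],[0.059,0.099,0.1205],110]]'
python3 - <<'E'
from h import *
from workcell import imaging,sensors
import pickle
c=imaging.camera_params('wrist');im=imaging.get_image('wrist');cv2.imwrite('pics/w1.png',im[:,:,::-1]);pickle.dump(c,open('w1.pkl','wb'))
crop('pics/w1.png',0,0,512,384,1.5,'pics/w1b.png')
s=sensors.get_state();print(s['position'],s['force'],s['gripper_width'])
E
```

```text
t: 1.95
position: [0.5637, 0.0495, 0.2254]
orientation: [[0.401, 0.907, -0.132], [-0.055, -0.12, -0.991], [-0.915, 0.405, 0.002]]
force: [-0.5, 0.9, -0.0]
gripper_width: 0.566
[0.5635 0.0501 0.2256] [ 0.1295 -0.1784  0.5147] 0.5723113960737923
```

View pics/w1b.png

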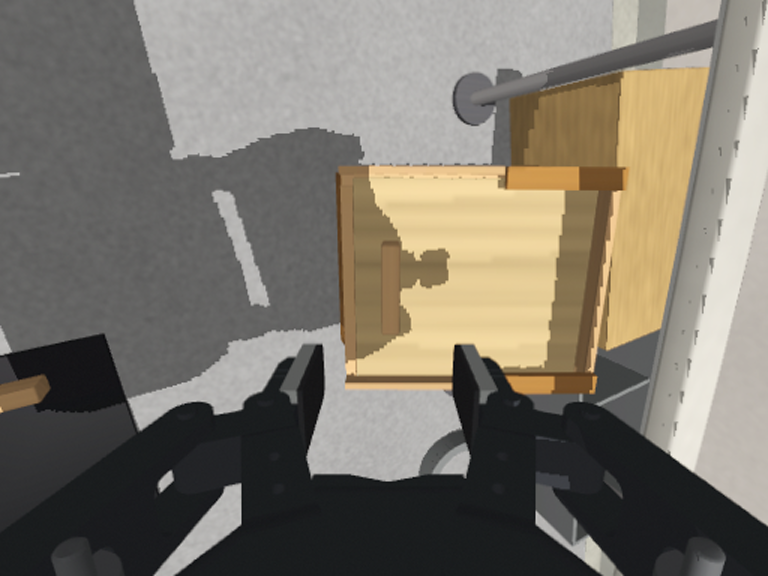

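```bash
python3 -c "
from h import *
crop('pics/w1.png',215,100,105,165,3.6,'pics/w1c.png')
crop('pics/w1.png',315,100,110,165,3.6,'pics/w1d.png')
a=cv2.imread('pics/w1c.png');b=cv2.imread('pics/w1d.png');cv2.imwrite('pics/w1e.png',np.hstack([a,b]))"
```

```text
(no output)
```

View pics/w1e.png

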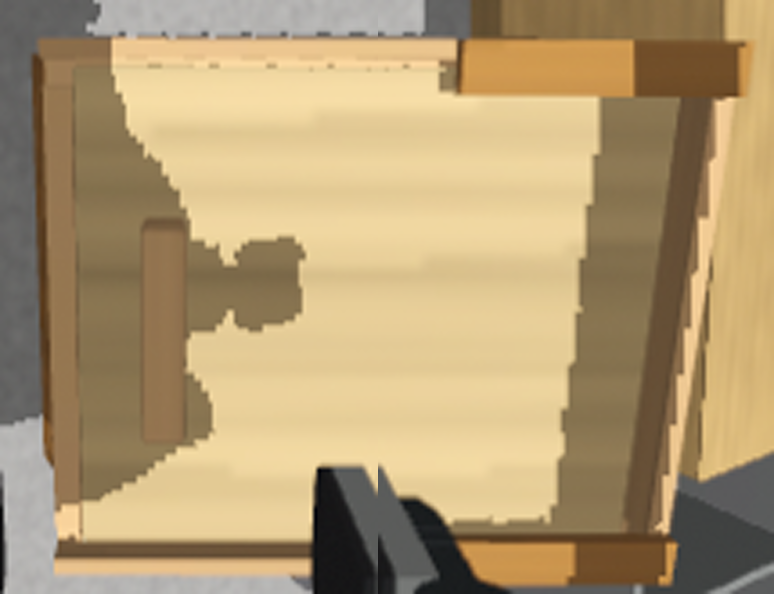

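```bash
cat > f1.py <<'E'
from h import *
import pickle
c=pickle.load(open('w1.pkl','rb'))
def W(u,v):return np.array([215+(u+.5)/3.6-.5,100+(v+.5)/3.6-.5])
obs=[(c,[-.09,.078,.063],W(37,40)),(c,[-.09,-.078,.063],W(55,573)),(c,[.015,.078,.069],W(460,39)),(c,[.015,.064,.069],W(458,95)),
(c,[.09,.078,.069],W(752,42)),(c,[.09,.064,.069],W(742,97)),(c,[.09,-.064,.069],W(677,543)),(c,[.09,-.078,.069],W(668,584))]
p,r=fit(boxw,BOX,obs);print(p);print(r.reshape(-1,2))
print('old resid',np.abs(np.concatenate([proj(boxw(BOX,P),cc)-px for cc,P,px in obs])).mean(0))
# handle
H=[([-.063,.03,.077],(142,219)),([-.051,.03,.077],(187,219)),([-.063,-.03,.077],(143,441)),([-.051,-.03,.077],(187,441))]
f=lambda d:np.concatenate([(proj(boxw(p,np.array(P)+[d[0],d[1],0]),c)[0]-W(*u)) for P,u in H])
r=least_squares(f,[0,0]);print('lid off',r.x,f(r.x).reshape(-1,2))
E
python3 f1.py
```

```text
[ 0.7006  0.0281  0.066  -0.1299]
[[ 2.5625 -0.316 ]
 [ 2.3228  1.4598]
 [-0.358  -0.2718]
 [-0.9967 -0.0363]
 [-0.0074 -0.7582]
 [ 0.4133 -0.3409]
 [-1.0773  0.3712]
 [-0.5012  0.7623]]
old resid [5.1015 0.9951]
lid off [-0.0024  0.0028] [[-0.1657  0.5415]
 [ 0.3022  0.5214]
 [-0.0459 -0.5956]
 [-0.099  -0.6082]]
```

```bash
cat > f2.py <<'E'
from h import *
import pickle
from workcell import imaging
ct,cs=imaging.camera_params('top'),imaging.camera_params('scene');c=pickle.load(open('w1.pkl','rb'))
def T(u,v):return np.array([185+(u+.5)/6-.5,70+(v+.5)/6-.5])
def S(u,v):return np.array([150+(u+.5)/6-.5,200+(v+.5)/6-.5])
def W(u,v):return np.array([215+(u+.5)/3.6-.5,100+(v+.5)/3.6-.5])
def run(zw,tiltfree=False,verbose=True):
    obs=[(0,[-.09,.078,zw],W(37,40)),(0,[-.09,-.078,zw],W(55,573)),(0,[.015,.078,.069],W(460,39)),(0,[.015,.064,.069],W(458,95)),
    (0,[.09,.078,.069],W(752,42)),(0,[.09,.064,.069],W(742,97)),(0,[.09,-.064,.069],W(677,543)),(0,[.09,-.078,.069],W(668,584)),
    (1,[-.09,.078,zw],T(210,447)),(1,[-.09,-.078,zw],T(496,486)),
    (1,[.015,.078,.069],T(229,250)),(1,[.015,.064,.069],T(252,252)),(1,[.015,-.064,.069],T(500,287)),(1,[.015,-.078,.069],T(523,290)),
    (2,[-.09,.078,zw],S(697,365)),(2,[-.09,-.078,zw],S(440,185)),(2,[.09,-.078,.069],S(187,345)),(2,[.09,.078,.069],S(466,550))]
    cams=[c,ct,cs]
    def pc(k,q):
        cc=dict(cams[k]);P=np.array(cc['pose']).copy();P[:3,3]+=q[:3]*.002;P[:3,:3]=R.from_rotvec(q[3:]*.004).as_matrix()@P[:3,:3];cc['pose']=P;return cc
    def f(x):
        cc=[pc(k,x[5+6*k:11+6*k]) for k in range(3)]
        B=Rbox(x[3],np.radians(24)+(x[4] if tiltfree else 0))
        r=[(proj(B@np.array(P)+x[:3],cc[k])[0]-px)/.5 for k,P,px in obs]
        return np.concatenate(r+[x[4:]])
    s=least_squares(f,np.concatenate([BOX,np.zeros(19)]));r=f(s.x)
    print(zw,'cost',s.cost,s.x[:5]);
    if verbose: print((r[:len(obs)*2].reshape(-1,2)*.5).round(2).tolist());print(s.x[5:].reshape(3,6))
for z in(.056,.063,.069):run(z,False,z==.063)
run(.063,True,False)
E
python3 f2.py
```

```text
0.056 cost 40.31967325761463 [ 0.6997  0.0275  0.0685 -0.1291 -0.    ]
0.063 cost 41.656798207864725 [ 0.6983  0.0272  0.0648 -0.1319  0.    ]
[[1.77, -0.63], [1.61, 1.47], [-0.66, -0.5], [-1.32, -0.19], [0.15, -0.93], [0.52, -0.44], [-1.35, 0.64], [-0.8, 1.04], [-0.42, 0.12], [0.64, 0.04], [-0.51, 0.02], [0.12, 0.26], [-0.23, -0.26], [0.43, -0.17], [0.87, -0.15], [-0.42, -0.71], [-0.57, -0.16], [0.1, 0.9]]
[[-0.3334 -0.0608 -0.8397 -0.7417  0.5166 -0.6758]
 [-0.0423 -0.0717  0.2524 -0.286  -0.0491  0.4197]
 [ 0.3758  0.1325  0.5872 -0.4475  0.5071  0.2677]]
0.069 cost 69.1621535481127 [ 0.6971  0.0269  0.0614 -0.1344  0.    ]
0.063 cost 40.94960121077364 [ 0.6993  0.0271  0.0652 -0.1314  0.0071]
```

```bash
sed -i 's/^BOX=.*;/BOX=np.array([0.6985,0.0275,0.0648,-0.132]);/' h.py
python3 - <<'E'
from h import *
Rt=toolR_box(BOX[3]);h=boxw(BOX,[-.058,0.002,.077])[0]
print(h);go(Rt,h-Rt[:,0]*.05)
E
```

```text
[0.6152 0.0406 0.1116]
rot [0.0016 0.001  0.0023] shift [0.0755 0.0018 0.0025] t 2.0
```

```bash
python3 -m jog '[[[0.0016,0.001,0.0023],[0.04,0.001,0.001],110],[[0.0016,0.001,0.0023],[0.0755,0.0018,0.0025],110],[[0.0016,0.001,0.0023],[0.0755,0.0018,0.0025],110],[[0.0016,0.001,0.0023],[0.0755,0.0018,0.0025],110]]'
python3 - <<'E'
from h import *
from workcell import imaging,sensors
import pickle
c=imaging.camera_params('wrist');im=imaging.get_image('wrist');cv2.imwrite('pics/w2.png',im[:,:,::-1]);pickle.dump(c,open('w2.pkl','wb'))
crop('pics/w2.png',0,0,512,384,1.5,'pics/w2b.png')
s=sensors.get_state();print(s['position'],s['force'],s['gripper_width'])
E
```

```text
t: 2.4
position: [0.5949, 0.0437, 0.1574]
orientation: [[0.402, 0.906, -0.131], [-0.053, -0.119, -0.991], [-0.914, 0.406, 0.0]]
force: [-0.4, -0.1, 0.0]
gripper_width: 0.568
[0.5953 0.0436 0.1584] [-0.3407  0.0877  0.6899] 0.5713762801935065
```

View pics/w2b.png

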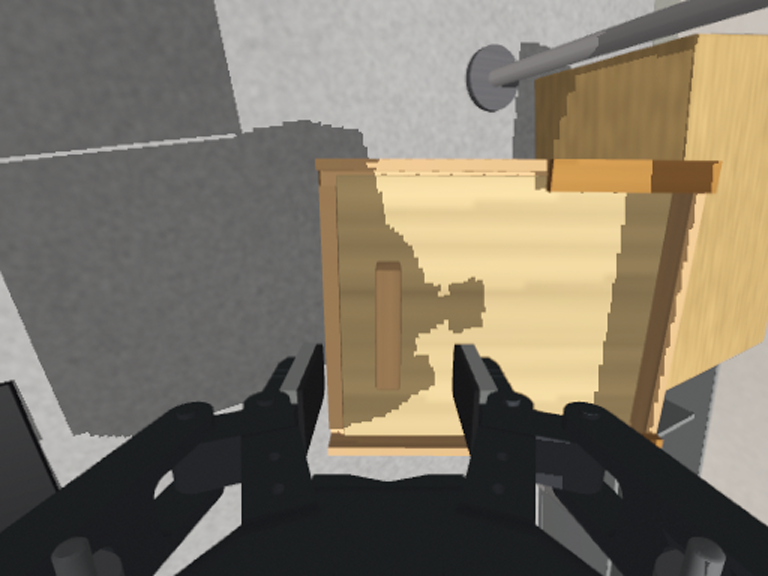

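```bash
python3 -c "
from h import *
crop('pics/w2.png',205,95,145,215,2.75,'pics/w2c.png')
crop('pics/w2.png',345,95,145,215,2.75,'pics/w2d.png')
a=cv2.imread('pics/w2c.png')[:,:385];b=cv2.imread('pics/w2d.png');cv2.imwrite('pics/w2e.png',np.hstack([a,b]));print(a.shape,b.shape)"
```

```text
(591, 385, 3) (591, 399, 3)
```

View pics/w2e.png

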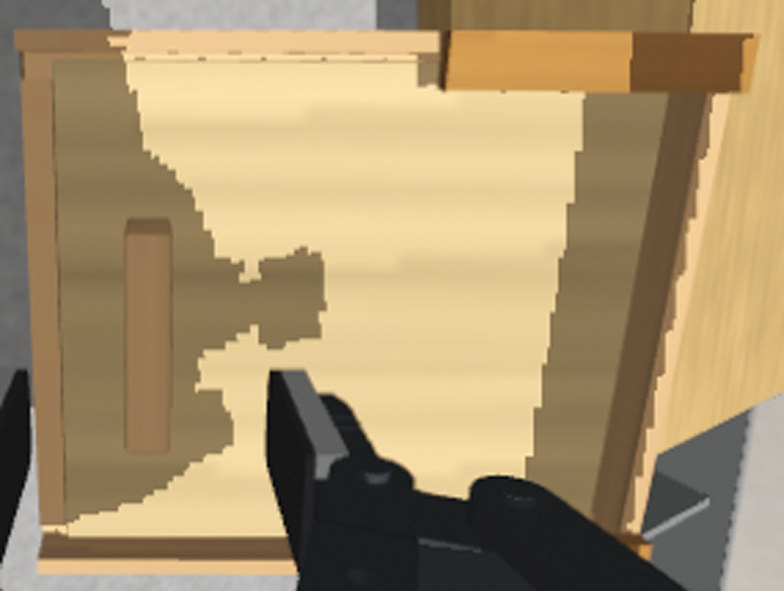

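```bash
cat > f3.py <<'E'
from h import *
import pickle
from workcell import imaging
ct,cs=imaging.camera_params('top'),imaging.camera_params('scene');c=pickle.load(open('w1.pkl','rb'));c2=pickle.load(open('w2.pkl','rb'))
def T(u,v):return np.array([185+(u+.5)/6-.5,70+(v+.5)/6-.5])
def S(u,v):return np.array([150+(u+.5)/6-.5,200+(v+.5)/6-.5])
def W(u,v):return np.array([215+(u+.5)/3.6-.5,100+(v+.5)/3.6-.5])
def V(u,v):return np.array([205+(u+.5)/2.75-.5,95+(v+.5)/2.75-.5])
zw=.063
obs=[(0,[-.09,.078,zw],W(37,40)),(0,[-.09,-.078,zw],W(55,573)),(0,[.015,.078,.069],W(460,39)),(0,[.015,.064,.069],W(458,95)),
    (0,[.09,.078,.069],W(752,42)),(0,[.09,.064,.069],W(742,97)),(0,[.09,-.064,.069],W(677,543)),(0,[.09,-.078,.069],W(668,584)),
    (1,[-.09,.078,zw],T(210,447)),(1,[-.09,-.078,zw],T(496,486)),
    (1,[.015,.078,.069],T(229,250)),(1,[.015,.064,.069],T(252,252)),(1,[.015,-.064,.069],T(500,287)),(1,[.015,-.078,.069],T(523,290)),
    (2,[-.09,.078,zw],S(697,365)),(2,[-.09,-.078,zw],S(440,185)),(2,[.09,-.078,.069],S(187,345)),(2,[.09,.078,.069],S(466,550)),
    (3,[-.09,.078,zw],V(15,30)),(3,[-.09,-.078,zw],V(38,573)),(3,[.015,.078,.069],V(447,30)),(3,[.015,.064,.069],V(442,90)),(3,[.09,.078,.069],V(758,35)),(3,[.09,.064,.069],V(747,92)),(3,[-.09,.073,.056],V(22,52)),(3,[-.09,-.073,.056],V(42,537))]
H=[([-.062,.03,.077],V(125,232)),([-.05,.03,.077],V(170,232)),([-.062,-.03,.077],V(125,453)),([-.05,-.03,.077],V(170,453))]
cams=[c,ct,cs,c2];ex=[0,1,2,0]
def pc(k,q):
    cc=dict(cams[k]);P=np.array(cc['pose']).copy();P[:3,3]+=P[:3,:3]@q[:3]*.002;P[:3,:3]=P[:3,:3]@R.from_rotvec(q[3:]*.006).as_matrix();cc['pose']=P;return cc
def f(x):
    cc=[pc(k,x[6+6*ex[k]:12+6*ex[k]]) for k in range(4)]
    r=[(proj(boxw(x[:4],P),cc[k])[0]-px)/.5 for k,P,px in obs]
    r+=[(proj(boxw(x[:4],np.array(P)+[x[4]-.001,x[5],0]),cc[3])[0]-px)/.5 for P,px in H]
    return np.concatenate(r+[x[6:]])
s=least_squares(f,np.concatenate([BOX,np.zeros(20)]));r=f(s.x)
print('cost',s.cost,s.x[:6])
print((r[:(len(obs)+4)*2].reshape(-1,2)*.5).round(2).tolist());print(s.x[6:].reshape(3,6))
J=s.jac;C=np.linalg.inv(J.T@J);print('sd',np.sqrt(np.diag(C))[:6])
E
python3 f3.py
```

```text
cost 119.477802972545 [ 0.694   0.0283  0.057  -0.1431  0.0005 -0.0002]
[[2.58, 0.06], [1.95, -0.48], [-2.28, 0.1], [-2.86, 0.16], [-1.57, -0.36], [-1.06, 0.01], [-1.95, 0.85], [-1.32, 1.3], [-0.43, -0.2], [0.35, 0.1], [-0.31, -0.09], [0.3, 0.19], [-0.28, -0.03], [0.36, 0.1], [0.68, 0.1], [-0.15, -0.57], [-0.31, -0.36], [-0.18, 0.78], [-0.08, 0.33], [0.44, -1.65], [0.6, -0.12], [0.3, 0.0], [2.01, -1.07], [1.72, 0.1], [-0.34, 0.13], [0.12, 1.23], [-0.69, 0.23], [0.67, 0.34], [0.05, -0.45], [-0.03, -0.22]]
[[-0.2147 -0.0244 -0.5317  0.5862  5.0504 -0.4738]
 [ 0.0033 -0.181   0.0941 -0.678   0.0697 -0.1457]
 [ 0.0017 -0.0816  0.5312  0.3061 -0.3584 -0.5286]]
sd [0.0019 0.0019 0.002  0.0042 0.0002 0.0003]
```

```bash
sed -i 's/^def W.*/def W(u,v):return np.array([215-(5 if u>378 else 0)+(u+.5)\/3.6-.5,100+(v+.5)\/3.6-.5])/' f3.py; python3 f3.py
```

```text
cost 28.55246369308631 [ 0.6982  0.028   0.0599 -0.1342  0.0001  0.    ]
[[0.55, -0.23], [-0.0, -0.19], [0.81, 0.16], [0.21, 0.16], [0.11, -0.07], [0.62, 0.12], [-0.22, -0.48], [0.42, -0.17], [-0.38, -0.02], [0.5, 0.02], [-0.4, 0.0], [0.22, 0.26], [-0.28, -0.17], [0.36, -0.07], [0.76, -0.08], [-0.35, -0.67], [-0.43, -0.18], [0.02, 0.88], [-0.28, -0.04], [0.09, -0.94], [0.68, 0.09], [0.31, 0.1], [-0.66, -0.51], [-0.95, 0.33], [-0.77, -0.21], [-0.42, 1.84], [-0.65, 0.2], [0.79, 0.25], [-0.07, -0.28], [-0.09, -0.23]]
[[-0.5569 -0.1744 -0.4024  0.4078  0.5427  0.0492]
 [ 0.0152 -0.0491  0.1548 -0.1296 -0.0787  0.4064]
 [-0.0111 -0.1827  0.643   0.1648  0.0533  0.0854]]
sd [0.0019 0.0019 0.002  0.0042 0.0002 0.0003]
```

```bash
sed -i 's/^BOX=[^;]*;/BOX=np.array([0.6982,0.0280,0.0599,-0.1342]);/' h.py
python3 - <<'E'
from h import *
Rt=toolR_box(BOX[3]);h=boxw(BOX,[-.057,0.0,.077])[0]
print(h);go(Rt,h)
E
```

```text
[0.6156 0.0392 0.1071]
rot [ 0.0029 -0.0013 -0.0009] shift [ 0.0553 -0.002   0.0018] t 2.45
```

```bash
python3 -m jog '[[[0.003,-0.0013,-0.001],[0.025,-0.002,0.0018],165],[[0.003,-0.0013,-0.001],[0.04,-0.002,0.0018],165],[[0.003,-0.0013,-0.001],[0.049,-0.002,0.0018],165],[[0.003,-0.0013,-0.001],[0.0555,-0.002,0.0018],165],[[0.003,-0.0013,-0.001],[0.0555,-0.002,0.0018],165]]'
python3 - <<'E'
from h import *
from workcell import imaging,sensors
im=imaging.get_image('wrist');cv2.imwrite('pics/w3.png',im[:,:,::-1])
crop('pics/w3.png',100,100,312,284,2.1,'pics/w3b.png')
Rt=toolR_box(BOX[3]);h=boxw(BOX,[-.057,0.0,.077])[0]
s=sensors.get_state();print(s['position'],s['force'],s['gripper_width']);go(Rt,h,s)
E
```

```text
t: 2.95
position: [0.6163, 0.0383, 0.1058]
orientation: [[0.403, 0.905, -0.135], [-0.055, -0.123, -0.991], [-0.914, 0.406, 0.0]]
force: [0.3, -0.2, 0.3]
gripper_width: 0.351
[0.6162 0.0383 0.1061] [ 0.2494  0.1104 -1.4553] 0.3518372857603776
rot [-0.001   0.0004  0.0003] shift [-0.0011 -0.0003 -0.0008] t 3.0
```

View pics/w3b.png

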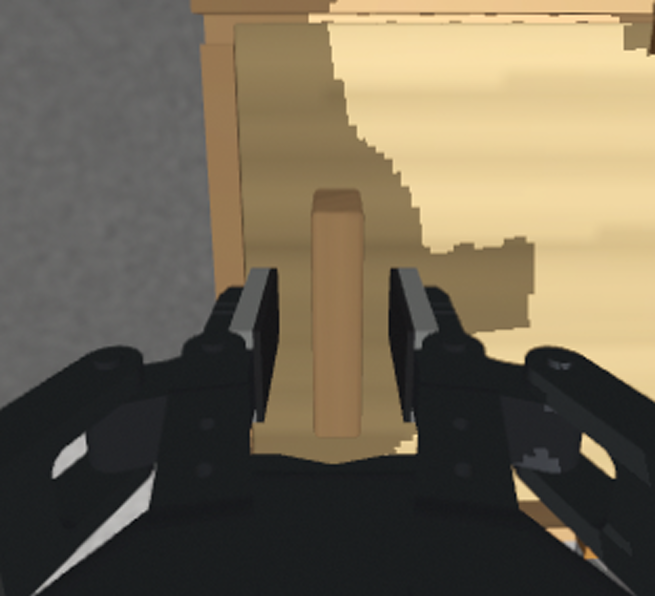

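The handle sits between the pads, about 1 mm towards the high side (338 against 333). Closing now.

```bash
python3 -m jog '[[[0,0,0],[0,0.001,0],200],[[0,0,0],[0,0.001,0],255],[[0,0,0],[0,0.001,0],255],[[0,0,0],[0,0.001,0],255],[[0,0,0],[0,0.001,0],255],[[0,0,0],[0,0.001,0],255]]' 50
```

```text
t: 3.6
position: [0.6173, 0.0381, 0.1071]
orientation: [[0.404, 0.905, -0.135], [-0.055, -0.123, -0.991], [-0.913, 0.408, -0.0]]
force: [-2.7, 1.0, 5.6]
gripper_width: 0.125
```

```bash
python3 -m jog '[[[0,0,-0.02],[-0.003,0.0005,0],255],[[0,0,-0.04],[-0.006,0.001,0],255],[[0,0,-0.056],[-0.0085,0.0015,0],255],[[0,0,-0.056],[-0.0085,0.0015,0],255],[[0,0,-0.056],[-0.0085,0.0015,0],255]]'
python3 - <<'E'
from h import *
from workcell import imaging,sensors
im=imaging.get_image('wrist');cv2.imwrite('pics/w4.png',im[:,:,::-1])
crop('pics/w4.png',50,50,462,334,1.6,'pics/w4b.png')
s=sensors.get_state();print(s['position'],s['force'],s['moment'],s['gripper_width'])
B=Rbox(BOX[3]);print('tcp in box',B.T@(s['position']-BOX[:3]), 'ang',np.arcsin(-(B.T@s['orientation'])[:,0][0]))
E
```

```text
t: 4.1
position: [0.615, 0.0383, 0.1149]
orientation: [[0.352, 0.926, -0.135], [-0.048, -0.126, -0.991], [-0.935, 0.355, -0.0]]
force: [-0.7, -0.3, -1.6]
gripper_width: 0.127
[0.6148 0.0384 0.1147] [ 0.2418 -0.3938 -1.0906] [ 0.0762  0.3148 -0.0333] 0.128751496311297
tcp in box [-0.0544 -0.0009  0.0842] ang 0.05595815130805453
```

View pics/w4b.png

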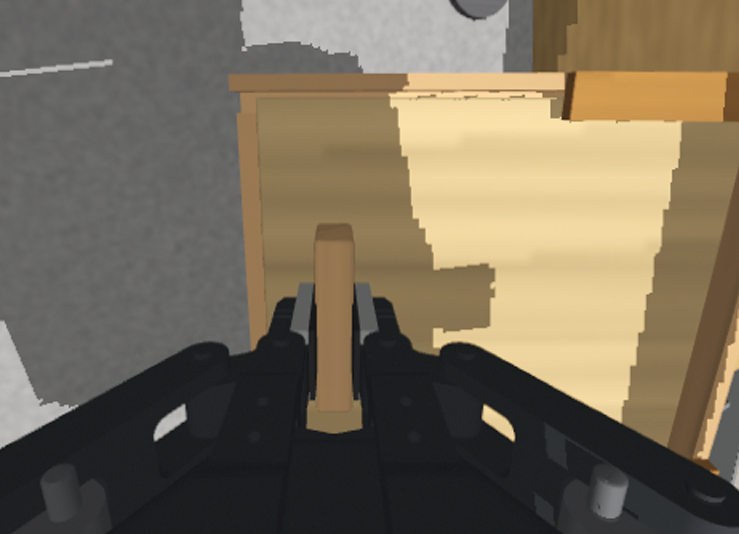

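```bash
python3 -m jog '[[[0,0,0],[0,-0.006,0],255],[[0,0,0],[0,-0.015,0],255],[[0,0,0],[0,-0.026,0],255],[[0,0,0],[0,-0.037,0],255],[[0,0,0],[0,-0.046,0],255],[[0,0,0],[0,-0.05,0],255],[[0,0,0],[0,-0.05,0],255]]'
python3 - <<'E'
from h import *
from workcell import imaging,sensors
im=imaging.get_image('wrist');cv2.imwrite('pics/w5.png',im[:,:,::-1])
crop('pics/w5.png',50,50,462,334,1.6,'pics/w5b.png')
s=sensors.get_state();print(s['position'],s['force'],s['moment'],s['gripper_width'])
B=Rbox(BOX[3]);print('tcp in box',B.T@(s['position']-BOX[:3]), 'ang',np.arcsin(-(B.T@s['orientation'])[:,0][0]))
E
```

```text
t: 4.85
position: [0.5681, 0.0448, 0.0967]
orientation: [[0.351, 0.927, -0.135], [-0.048, -0.126, -0.991], [-0.935, 0.354, 0.0]]
force: [-0.3, -0.0, -1.3]
gripper_width: 0.128
[0.5687 0.0447 0.097 ] [ 0.6084  0.8364 -0.9361] [0.0024 0.2633 0.0253] 0.12605658123136945
tcp in box [-0.1042 -0.0008  0.087 ] ang 0.056135292953758
```

View pics/w5b.png

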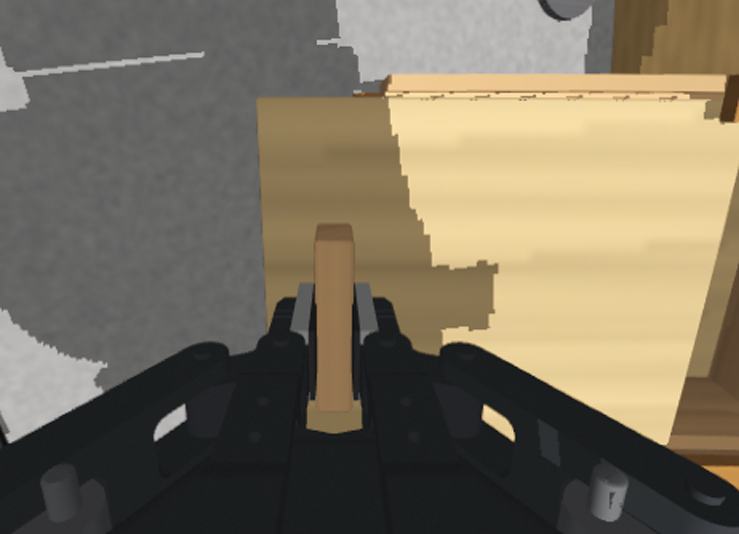

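```bash
python3 -m jog '[[[0,0,0],[0,-0.015,0],255],[[0,0,0],[-0.002,-0.035,0],255],[[0,0,0],[-0.02,-0.05,0],255],[[0,0,0],[-0.05,-0.06,0],255],[[0,0,0],[-0.08,-0.065,0],255]]'
python3 - <<'E'
from h import *
go(toolR_down(0.0),[.444,.25,.08]);go(toolR_down(0.0),[.444,.25,.03])
E
```

```text
t: 5.4
position: [0.4793, 0.0568, 0.1489]
orientation: [[0.35, 0.927, -0.135], [-0.048, -0.126, -0.991], [-0.936, 0.353, 0.0]]
force: [1.0, 0.2, -0.6]
gripper_width: 0.125
rot [-0.1339  0.0245 -0.3606] shift [ 0.0429 -0.0815 -0.1867] t 5.4
rot [-0.1339  0.0245 -0.3606] shift [ 0.0897 -0.0991 -0.1867] t 5.4
```

```bash
python3 -m jog '[[[-0.02,0.003,-0.05],[0.005,-0.01,-0.025],255],[[-0.04,0.006,-0.1],[0.01,-0.02,-0.055],255],[[-0.06,0.01,-0.17],[0.02,-0.035,-0.09],255],[[-0.08,0.015,-0.23],[0.03,-0.05,-0.125],255],[[-0.11,0.02,-0.3],[0.037,-0.065,-0.155],255],[[-0.134,0.0245,-0.3606],[0.043,-0.0815,-0.18],255],[[-0.134,0.0245,-0.3606],[0.043,-0.0815,-0.187],255],[[-0.134,0.0245,-0.3606],[0.043,-0.0815,-0.187],255]]'
python3 - <<'E'
from h import *
from workcell import imaging,sensors
go(toolR_down(0.0),[.444,.25,.03])
im=imaging.get_image('scene');cv2.imwrite('pics/s6.png',im[:,:,::-1])
crop('pics/s6.png',150,100,362,284,2,'pics/s6b.png')
s=sensors.get_state();print(s['orientation'][2],s['force'],s['gripper_width'])
E
```

```text
t: 6.2
position: [0.446, 0.2509, 0.0796]
orientation: [[0.003, 1.0, 0.001], [0.0, 0.001, -1.0], [-1.0, 0.003, -0.0]]
force: [0.3, -0.7, -1.0]
gripper_width: 0.128
rot [ 0.0009 -0.0001 -0.0032] shift [ 0.0496 -0.0021  0.0009] t 6.2
[-1.      0.0031  0.0002] [-0.2834 -0.0147 -1.8794] 0.1307276592484338
```

View pics/s6b.png

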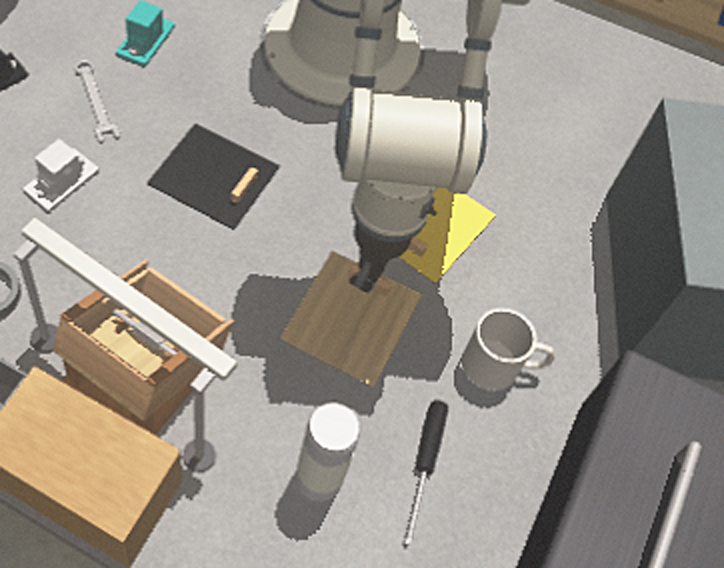

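The lid hangs level over clear bench, and the drift is visible in the open box. Lowering.

```bash
python3 -m jog '[[[0,0,-0.003],[0.02,0,0],255],[[0,0,-0.003],[0.036,0,0],255],[[0,0,-0.003],[0.044,0,0],255],[[0,0,-0.003],[0.049,0,0],255],[[0,0,-0.003],[0.0505,0,0],255]]'; python3 -m jog '[[[0,0,0],[0.0015,0,0],255],[[0,0,0],[0.0025,0,0],255]]'
```

```text
t: 6.75
position: [0.4455, 0.2498, 0.0293]
orientation: [[-0.001, 1.0, -0.001], [-0.0, -0.001, -1.0], [-1.0, -0.001, 0.0]]
force: [0.1, 0.9, -0.6]
gripper_width: 0.125
t: 6.95
position: [0.4456, 0.2503, 0.027]
orientation: [[-0.001, 1.0, 0.0], [0.0, 0.0, -1.0], [-1.0, -0.001, -0.0]]
force: [0.2, 0.5, -1.3]
gripper_width: 0.127
```

```bash
python3 -m jog '[[[0,0,0],[0.001,0,0],255],[[0,0,0],[0.002,0,0],255]]'
```

```text
t: 7.15
position: [0.4454, 0.2503, 0.0249]
orientation: [[-0.001, 1.0, 0.0], [0.0, 0.0, -1.0], [-1.0, -0.001, -0.0]]
force: [-6.0, -2.8, 36.7]
gripper_width: 0.128
```

```bash
python3 -m jog '[[[0,0,0],[-0.001,0,0],255],[[0,0,0],[-0.001,0,0],180],[[0,0,0],[-0.001,0,0],140],[[0,0,0],[-0.001,0,0],140],[[0,0,0],[-0.001,0,0],140]]'; python3 -m jog '[[[0,0,0],[-0.02,0,0],140],[[0,0,0],[-0.06,0,0],140],[[0,0,0],[-0.11,0,0],140],[[0,0,0],[-0.15,0,0],140]]'
python3 - <<'E'
from h import *
from workcell import imaging,sensors
im=imaging.get_image('scene');cv2.imwrite('pics/s7.png',im[:,:,::-1])
crop('pics/s7.png',150,100,362,284,2,'pics/s7b.png')
B=toolR_box(BOX[3]);d=boxw(BOX,[-.01,0,.024])[0];print(d)
go(B,d-B[:,0]*.14)
go(B,boxw(BOX,[-.06,0.0,.19])[0])
E
```

```text
t: 7.65
position: [0.4453, 0.2502, 0.0257]
orientation: [[-0.001, 1.0, 0.0], [-0.0, 0.0, -1.0], [-1.0, -0.001, 0.0]]
force: [-0.4, -0.1, -0.1]
gripper_width: 0.456
t: 8.05
position: [0.4455, 0.2502, 0.1779]
orientation: [[-0.001, 1.0, 0.0], [0.0, 0.0, -1.0], [-1.0, -0.001, -0.0]]
force: [0.8, 1.5, -1.8]
gripper_width: 0.454
[0.6795 0.0305 0.0778]
rot [ 0.1318 -0.0314  0.4126] shift [-0.0219  0.1754  0.213 ] t 8.1
rot [ 0.1318 -0.0314  0.4126] shift [-0.0257  0.1197  0.2055] t 8.1
```

View pics/s7b.png

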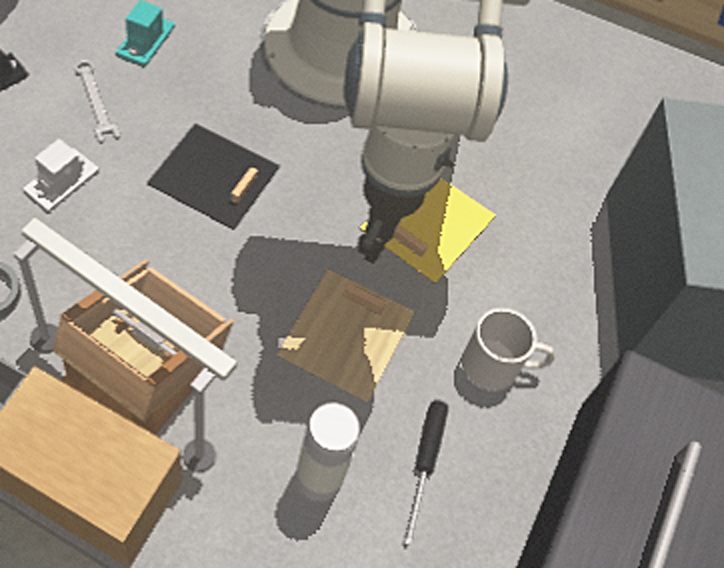

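```bash
python3 -m jog '[[[0.02,-0.005,0.06],[-0.01,0.02,0.04],130],[[0.04,-0.01,0.12],[-0.015,0.04,0.08],130],[[0.07,-0.015,0.2],[-0.02,0.065,0.115],130],[[0.09,-0.02,0.28],[-0.0257,0.085,0.15],130],[[0.11,-0.025,0.35],[-0.0257,0.105,0.18],130],[[0.1318,-0.0314,0.4126],[-0.0257,0.12,0.2055],130],[[0.1318,-0.0314,0.4126],[-0.0257,0.12,0.2055],130],[[0.1318,-0.0314,0.4126],[-0.0257,0.12,0.2055],130]]'
python3 - <<'E'
from h import *
from workcell import imaging,sensors
import pickle
c=imaging.camera_params('wrist');im=imaging.get_image('wrist');cv2.imwrite('pics/w8.png',im[:,:,::-1]);pickle.dump(c,open('w8.pkl','wb'))
crop('pics/w8.png',0,0,512,384,1.5,'pics/w8b.png');crop('pics/w8.png',200,90,230,190,3.4,'pics/w8c.png')
print(proj(boxw(BOX,[[-.017,-.022,.031],[-.003,-.022,.031],[-.003,.022,.031],[-.017,.022,.031],[-.01,.06,.024],[-.01,-.06,.024]]),c))
E
```

```text
t: 8.9
position: [0.5652, 0.0444, 0.2009]
orientation: [[0.395, 0.909, -0.135], [-0.057, -0.122, -0.991], [-0.917, 0.399, 0.004]]
force: [0.5, 0.4, -1.0]
gripper_width: 0.49
[[303.8503 202.9838]
 [316.9121 203.0112]
 [319.4444 162.2349]
 [305.8169 162.2043]
 [313.3647 123.9085]
 [307.5063 232.9407]]
```

View pics/w8b.png

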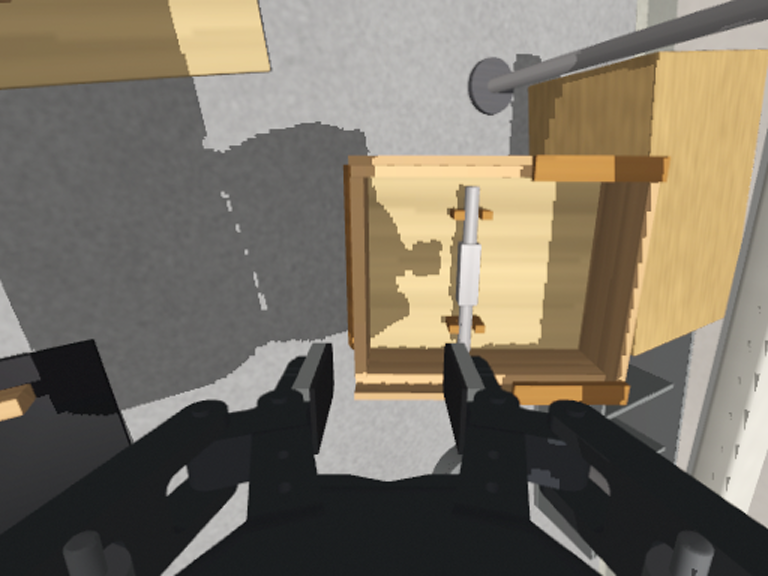

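View pics/w8c.png

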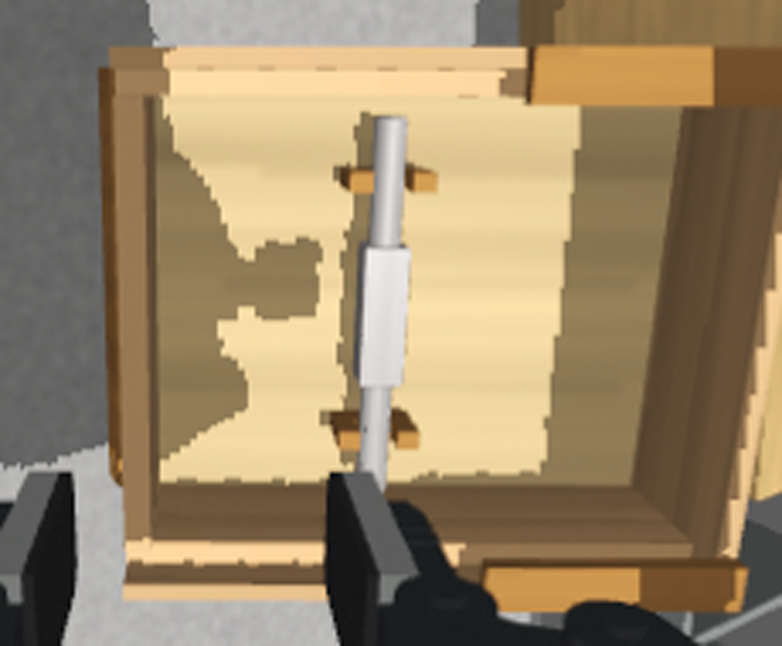

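Run:
```python
from h import *
B=toolR_box(BOX[3])
go(B,boxw(BOX,[-.009,0,.08])[0]);go(B,boxw(BOX,[-.009,0.0,.13])[0])
```

```text
rot [0.0014 0.0037 0.008 ] shift [ 0.103   0.0568 -0.0012] t 8.95
rot [0.0014 0.0037 0.008 ] shift [ 0.053   0.0564 -0.0011] t 8.95
```

```bash
python3 -m jog '[[[0.0014,0.0037,0.008],[0.01,0.03,-0.001],130],[[0.0014,0.0037,0.008],[0.03,0.056,-0.001],130],[[0.0014,0.0037,0.008],[0.06,0.0565,-0.001],130],[[0.0014,0.0037,0.008],[0.09,0.0568,-0.001],130],[[0.0014,0.0037,0.008],[0.103,0.0568,-0.001],130],[[0.0014,0.0037,0.008],[0.103,0.0568,-0.001],150],[[0.0014,0.0037,0.008],[0.103,0.0568,-0.001],150]]'
python3 - <<'E'
from h import *
from workcell import imaging,sensors
im=imaging.get_image('wrist');cv2.imwrite('pics/w9.png',im[:,:,::-1])
crop('pics/w9.png',100,100,312,284,2.1,'pics/w9b.png')
B=toolR_box(BOX[3]);go(B,boxw(BOX,[-.009,0,.0365])[0]);print(sensors.get_state()['force'])
E
```

```text
t: 9.65
position: [0.6579, 0.0335, 0.1302]
orientation: [[0.404, 0.905, -0.133], [-0.054, -0.122, -0.991], [-0.913, 0.408, 0.0]]
force: [-0.4, -0.0, -0.0]
gripper_width: 0.413
rot [ 0.0005 -0.0003 -0.002 ] shift [ 0.0447 -0.0009 -0.    ] t 9.7
[0.0459 0.0019 0.38  ]
```

View pics/w9b.png

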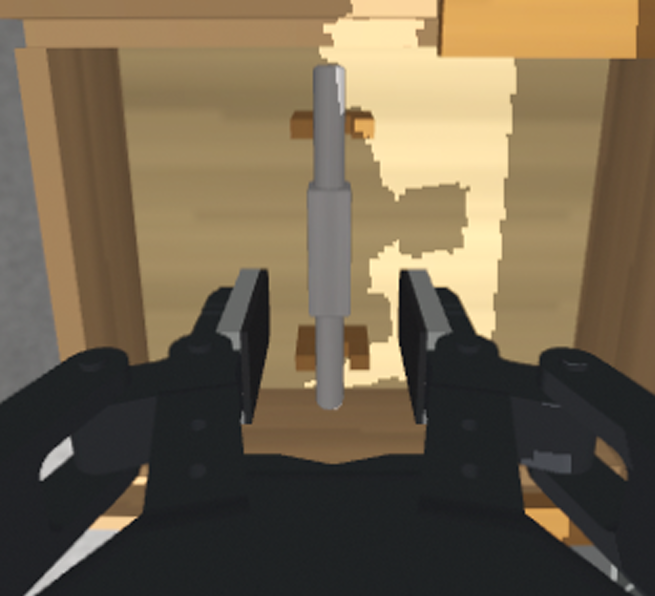

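```bash
python3 -m jog '[[[0,0,-0.002],[0.02,-0.001,0],150],[[0,0,-0.002],[0.035,-0.0013,0],150],[[0,0,-0.002],[0.043,-0.0013,0],150],[[0,0,-0.002],[0.0447,-0.0013,0],150],[[0,0,-0.002],[0.0447,-0.0013,0],150]]'
python3 - <<'E'
from h import *
from workcell import imaging,sensors
im=imaging.get_image('wrist');cv2.imwrite('pics/w10.png',im[:,:,::-1])
crop('pics/w10.png',100,100,312,284,2.1,'pics/w10b.png')
B=toolR_box(BOX[3]);go(B,boxw(BOX,[-.009,0,.0365])[0]);print(sensors.get_state()['force'])
E
```

```text
t: 10.2
position: [0.6749, 0.0307, 0.0883]
orientation: [[0.402, 0.906, -0.134], [-0.054, -0.122, -0.991], [-0.914, 0.406, 0.0]]
force: [0.3, 0.5, 0.5]
gripper_width: 0.409
rot [ 0.     -0.      0.0006] shift [-0.0008  0.0007 -0.0004] t 10.25
[-0.5208  0.4161  0.4043]
```

View pics/w10b.png

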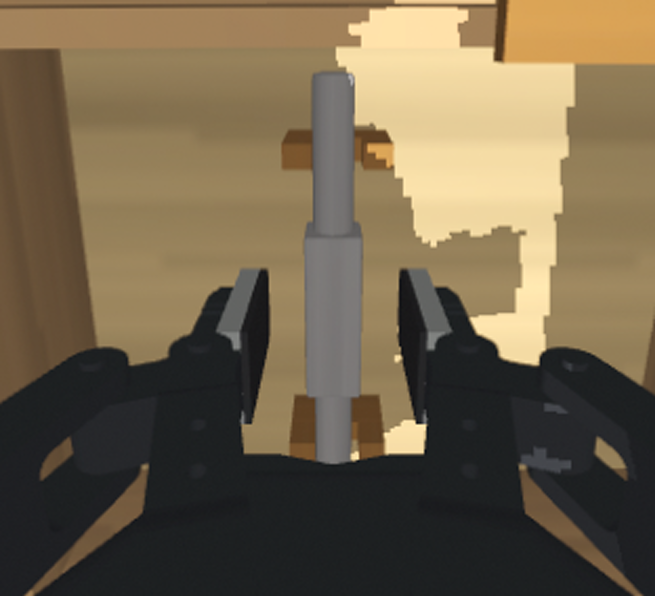

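```bash
python3 -m jog '[[[0,0,0],[0,0,0],220],[[0,0,0],[0,0,0],255],[[0,0,0],[0,0,0],255],[[0,0,0],[0,0,0],255],[[0,0,0],[0,0,0],255],[[0,0,0],[0,0,0],255]]' 80; python3 -m jog '[[[0,0,0],[-0.004,0,0],255],[[0,0,0],[-0.012,0,0],255],[[0,0,0],[-0.03,0,0],255],[[0,0,0],[-0.055,0,0],255],[[0,0,0],[-0.08,0,0],255],[[0,0,0],[-0.11,-0.02,0],255],[[0,0,0],[-0.12,-0.04,0],255],[[0,0,0],[-0.12,-0.04,0],255]]'
python3 - <<'E'
from h import *
from workcell import imaging,sensors
import pickle
c=imaging.camera_params('wrist');im=imaging.get_image('wrist');cv2.imwrite('pics/w11.png',im[:,:,::-1]);pickle.dump(c,open('w11.pkl','wb'))
crop('pics/w11.png',100,100,312,284,2.1,'pics/w11b.png')
print(sensors.get_state()['force'])
E
```

```text
t: 10.85
position: [0.675, 0.0307, 0.0889]
orientation: [[0.403, 0.905, -0.134], [-0.054, -0.122, -0.991], [-0.914, 0.407, -0.0]]
force: [-4.2, -0.3, 5.7]
gripper_width: 0.143
t: 11.65
position: [0.5876, 0.0425, 0.1825]
orientation: [[0.401, 0.906, -0.133], [-0.054, -0.122, -0.991], [-0.914, 0.405, 0.0]]
force: [-0.4, 0.4, -0.3]
gripper_width: 0.136
[ 0.8272 -0.0426 -0.9032]
```

View pics/w11b.png

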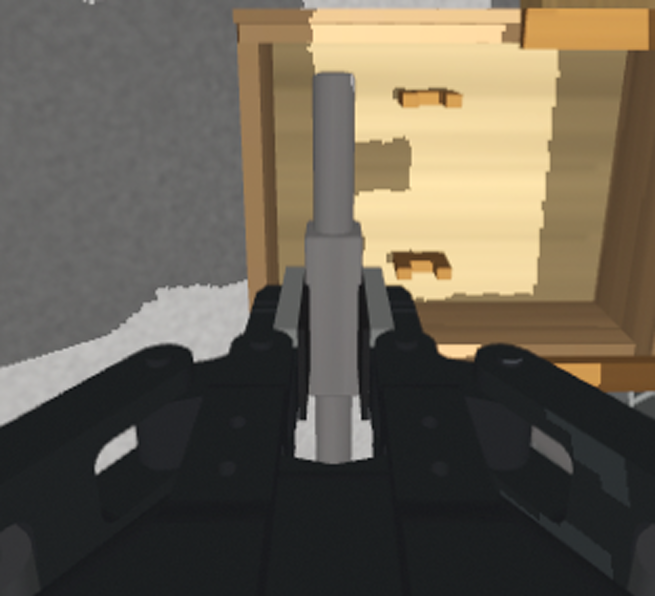

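```bash
cat > f4.py <<'E'
from h import *
import pickle
from workcell import imaging,sensors
c=pickle.load(open('w11.pkl','rb'));s=sensors.get_state();p0,R0=s['position'],s['orientation']
def W(u,v):return np.array([100+(u+.5)/2.1-.5,100+(v+.5)/2.1-.5])
# drift coords in tool axes: a along tool x, b along y, c along z
O=[([-.007,-.007,-.022],W(305,236)),([-.007,.007,-.022],W(361,236)),([-.007,0,.022],W(333.5,395)),([-.005,0,-.060],W(334,73))]
def f(q):
    M=R.from_rotvec([q[3],q[4],q[5]]).as_matrix()
    return np.concatenate([proj(R0@(M@np.array(P)+q[:3])+p0,c)[0]-u for P,u in O]+[q[3:]*100])
r=least_squares(f,[.0125,0,0,0,0,0]);print(r.x,f(r.x)[:8].reshape(-1,2))
for x in(.008,.0125,.016):
    print(x,least_squares(lambda q:f(np.concatenate([[x],q])),np.zeros(5)).cost)
E
python3 f4.py
```

```text
[ 0.0103 -0.0009 -0.0006  0.0011 -0.0003  0.0001] [[-0.4093 -0.061 ]
 [ 0.7688 -0.038 ]
 [-0.1048 -0.0622]
 [-0.2474  0.1467]]
0.008 2.246556423521977
0.0125 2.1019857890128772
0.016 10.816276511511726
```

Run:
```python
from h import *
B=toolR_down(BR[2]);t=brw(BR,[.055,-.02,.21])[0];print(t)
go(B,t)
```

```text
[ 0.5378 -0.2863  0.21  ]
rot [ 0.0757 -0.0161 -0.418 ] shift [-0.0281  0.0046  0.3325] t 11.7
```

```bash
python3 -m jog '[[[0.01,-0.002,-0.05],[-0.01,0.0,0.03],255],[[0.02,-0.004,-0.13],[-0.02,0.0,0.07],255],[[0.03,-0.006,-0.2],[-0.028,0.0,0.115],255],[[0.04,-0.008,-0.27],[-0.028,0.002,0.16],255],[[0.05,-0.01,-0.34],[-0.028,0.0046,0.205],255],[[0.06,-0.013,-0.4],[-0.028,0.0046,0.25],255],[[0.0757,-0.016,-0.418],[-0.028,0.0046,0.29],255],[[0.0757,-0.016,-0.418],[-0.028,0.0046,0.32],255],[[0.0757,-0.016,-0.418],[-0.028,0.0046,0.3325],255],[[0.0757,-0.016,-0.418],[-0.028,0.0046,0.3325],255],[[0.0757,-0.016,-0.418],[-0.028,0.0046,0.3325],255]]'
python3 - <<'E'
from h import *
from workcell import imaging,sensors
import pickle
c=imaging.camera_params('wrist');im=imaging.get_image('wrist');cv2.imwrite('pics/w12.png',im[:,:,::-1]);pickle.dump(c,open('w12.pkl','wb'))
crop('pics/w12.png',0,0,512,384,1.5,'pics/w12b.png')
print(proj(brw(BR,[[0,.022,.05],[.025,.022,.068],[-.025,.022,.068],[.055,.03,.01]]),c))
E
```

```text
t: 12.8
position: [0.5391, -0.2858, 0.209]
orientation: [[-0.0, 0.978, -0.209], [0.001, -0.209, -0.978], [-1.0, -0.0, -0.001]]
force: [-0.4, 0.5, -0.0]
gripper_width: 0.138
[[204.0544 144.9297]
 [226.1506 146.6679]
 [174.874  146.8171]
 [257.2484 134.6022]]
```

View pics/w12b.png

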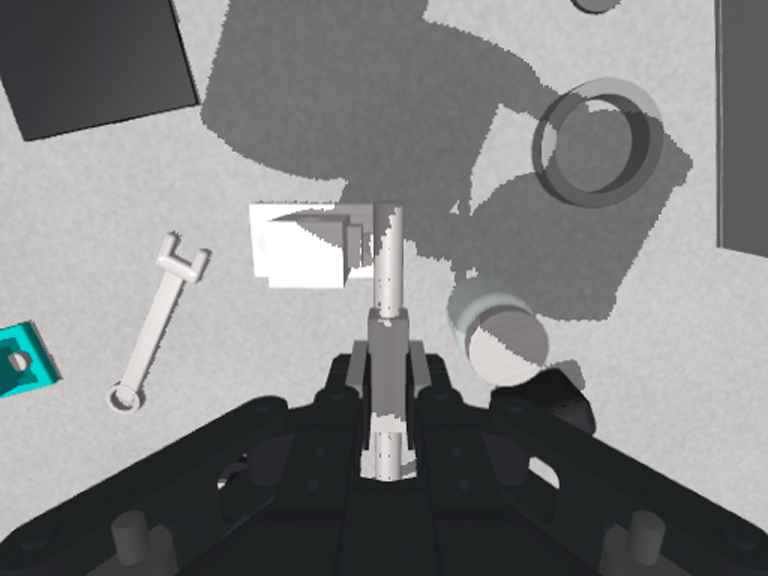

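```bash
python3 -c "
from h import *
crop('pics/w12.png',155,125,110,75,7,'pics/w12c.png')"
```

```text
(no output)
```

View pics/w12c.png

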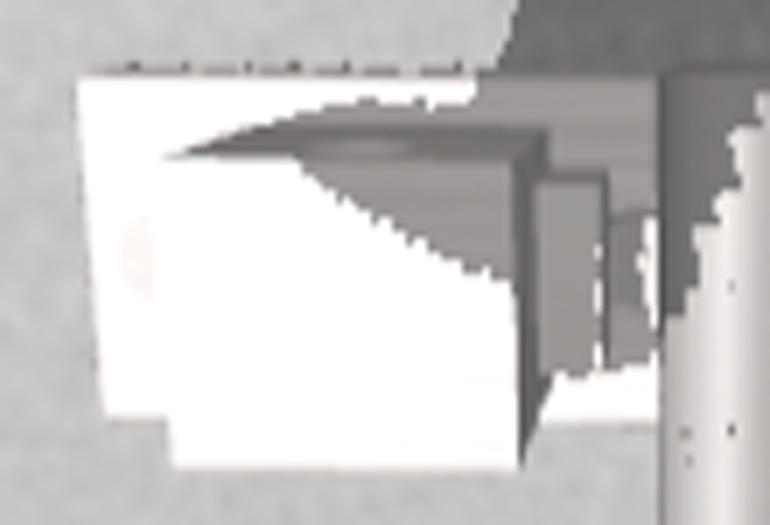

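```bash
cat > f5.py <<'E'
from h import *
import pickle
from workcell import imaging
ct,cs=imaging.camera_params('top'),imaging.camera_params('scene');c=pickle.load(open('w12.pkl','rb'))
def T(u,v):return np.array([315+(u+.5)/10-.5,160+(v+.5)/10-.5])
def S(u,v):return np.array([155+(u+.5)/10-.5,160+(v+.5)/10-.5])
def W(u,v):return np.array([155+(u+.5)/7-.5,125+(v+.5)/7-.5])
w=[(c,[.025,.022,.068],W(515,158)),(c,[.025,-.022,.068],W(520,467)),(c,[-.025,-.022,.068],W(173,467)),(c,[-.025,.022,.068],W(162,157)),
(c,[-.055,.03,.01],W(78,74)),(c,[-.055,-.03,.01],W(103,416))]
g=[(ct,[.025,.022,.068],T(170,125)),(ct,[-.025,.022,.068],T(147,280)),(ct,[-.025,-.022,.068],T(270,300)),
(ct,[.055,.03,.01],T(140,62)),(ct,[.055,-.03,.01],T(310,97)),(ct,[-.055,-.03,.01],T(248,410)),(ct,[-.055,.03,.01],T(82,378)),
(cs,[.025,.022,.068],S(220,265)),(cs,[-.025,.022,.068],S(340,180)),(cs,[-.025,-.022,.068],S(245,95)),(cs,[.025,-.022,.068],S(127,188)),
(cs,[.055,.03,.01],S(190,447)),(cs,[-.055,.03,.01],S(443,240)),(cs,[.055,-.03,.01],S(70,345)),]
for o in(w,g,w+g):
    b,r=fit(brw,BR,o);print('br',b,np.abs(r).mean())
    if o is w: print(r.reshape(-1,2))
E
python3 f5.py
```

```text
br [ 0.4898 -0.2562 -0.2254] 0.34899035959993796
[[ 0.1956  0.5404]
 [ 0.184   0.0275]
 [ 0.6474 -0.6106]
 [-0.6693  0.0619]
 [-0.3165 -0.4418]
 [-0.1034  0.3895]]
br [ 0.4882 -0.2552 -0.2106] 0.391686240352175
br [ 0.4895 -0.2559 -0.2198] 0.46608069216866
```

```bash
sed -i 's/BR=np.array(\[[^]]*\])/BR=np.array([0.4892,-0.2558,-0.22])/' h.py
python3 - <<'E'
from h import *
B=toolR_down(BR[2])
go(B,brw(BR,[0,.1,.16])[0]);go(B,brw(BR,[0,.1,.061])[0])
E
```

```text
rot [ 0.0097 -0.0005  0.0004] shift [ 0.0492 -0.054  -0.1185] t 12.85
rot [ 0.0097 -0.0005  0.0004] shift [ 0.1482 -0.054  -0.1185] t 12.85
```

```bash
python3 -m jog '[[[0.0097,0,0],[0.01,-0.02,-0.04],255],[[0.0097,0,0],[0.03,-0.04,-0.08],255],[[0.0097,0,0],[0.049,-0.054,-0.1185],255],[[0.0097,0,0],[0.07,-0.054,-0.1185],255],[[0.0097,0,0],[0.105,-0.054,-0.1185],255],[[0.0097,0,0],[0.135,-0.054,-0.1185],255],[[0.0097,0,0],[0.148,-0.054,-0.1185],255],[[0.0097,0,0],[0.148,-0.054,-0.1185],255],[[0.0097,0,0],[0.148,-0.054,-0.1185],255]]'
python3 - <<'E'
from h import *
from workcell import imaging,sensors
B=toolR_down(BR[2])
go(B,brw(BR,[0,.1,.061])[0])
for n in('scene','top'):
    im=imaging.get_image(n);cv2.imwrite(f'pics/{n}13.png',im[:,:,::-1])
s=sensors.get_state();c=imaging.camera_params('scene')
print(proj(s['position']+s['orientation']@np.array([[.011,0,-.06],[.011,0,.06]]).T[:,0],c),proj(s['position']+s['orientation']@np.array([.011,0,.06]),c),proj(brw(BR,[0,.022,.05]),c))
crop('pics/scene13.png',140,140,130,100,6,'pics/scene13b.png');crop('pics/top13.png',280,140,100,75,7,'pics/top13b.png')
E
```

```text
t: 13.75
position: [0.5114, -0.1591, 0.062]
orientation: [[0.001, 0.976, -0.218], [-0.0, -0.218, -0.976], [-1.0, 0.001, 0.0]]
force: [-0.2, -0.1, -0.5]
gripper_width: 0.139
rot [-0.0002  0.0001 -0.0006] shift [ 0.001  -0.0006 -0.0008] t 13.75
[[214.1372 210.7205]] [[186.6744 188.1716]] [[183.2247 185.2108]]
```

View pics/scene13b.png

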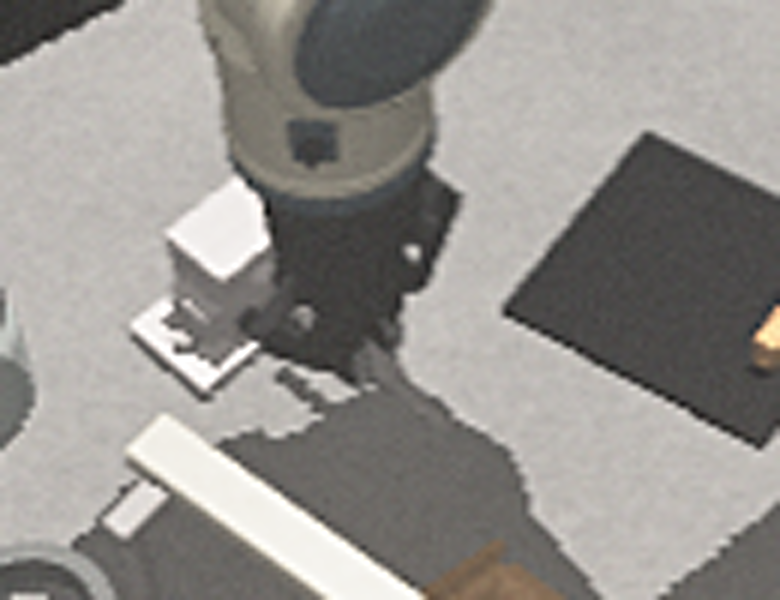

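View pics/top13b.png

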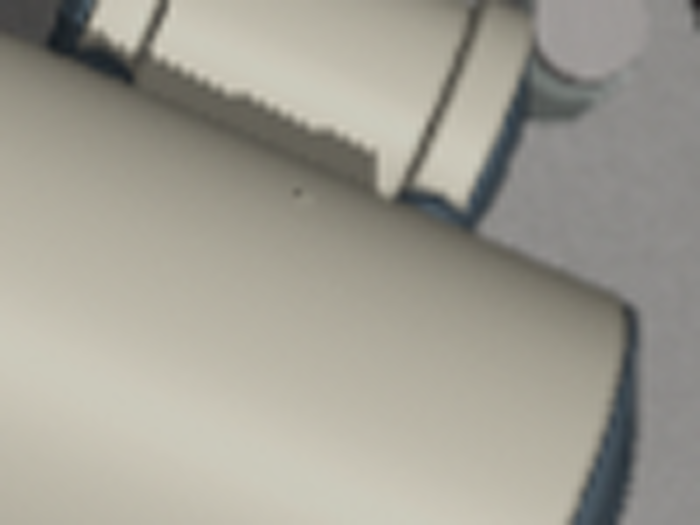

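```bash
python3 -m jog '[[[0,0,0],[0.001,-0.0006,0.006],255],[[0,0,0],[0.001,-0.0006,0.012],255],[[0,0,0],[0.001,-0.0006,0.016],255],[[0,0,0],[0.001,-0.0006,0.02],255],[[0,0,0],[0.001,-0.0006,0.0235],255]]' 100; python3 -c "
from h import *
from workcell import sensors
s=sensors.get_state();print(s['force'],s['moment'],R.from_euler('z',-BR[2]).as_matrix()@(s['position']-[BR[0],BR[1],0]))"
```

```text
t: 14.35
position: [0.5051, -0.1826, 0.0602]
orientation: [[-0.0, 0.976, -0.219], [0.0, -0.219, -0.976], [-1.0, -0.0, -0.0]]
force: [-0.1, -0.5, -0.2]
gripper_width: 0.134
[-0.1005 -0.526  -0.2434] [-0.0274  0.0388  0.0496] [-0.0005  0.0749  0.0602]
```

```bash
python3 -m jog '[[[0,0,0],[0,0,0.002],255],[[0,0,0],[0,0,0.004],255],[[0,0,0],[0,0,0.005],255]]'; python3 -m jog '[[[0,0,0],[0,0,0.002],255],[[0,0,0],[0,0,0.004],255]]'
```

```text
t: 14.65
position: [0.5041, -0.1871, 0.0601]
orientation: [[-0.0, 0.976, -0.219], [0.0, -0.219, -0.976], [-1.0, -0.0, -0.0]]
force: [-0.2, 0.0, -1.1]
gripper_width: 0.129
t: 14.85
position: [0.5032, -0.1907, 0.0601]
orientation: [[-0.0, 0.976, -0.219], [0.0, -0.219, -0.976], [-1.0, -0.0, -0.0]]
force: [2.0, 6.9, -0.4]
gripper_width: 0.134
```

Run:
```python
from h import *
from workcell import imaging,sensors
s=sensors.get_state();print(s['force'],s['moment'],R.from_euler('z',-BR[2]).as_matrix()@(s['position']-[BR[0],BR[1],0]))
import pickle
c=imaging.camera_params('wrist');im=imaging.get_image('wrist');cv2.imwrite('pics/w14.png',im[:,:,::-1])
crop('pics/w14.png',100,100,312,284,2.1,'pics/w14b.png')
im=imaging.get_image('scene');cv2.imwrite('pics/scene14.png',im[:,:,::-1]);crop('pics/scene14.png',140,140,100,80,7,'pics/scene14b.png')
```

```text
[ 2.02    6.9082 -0.4215] [ 1.0066 -0.4246  0.0713] [-0.0005  0.0666  0.0601]
```

Pin contact, with a steady 7 N along the bore. Pushing about 20 mm further.

```bash
python3 -m jog '[[[0,0,0],[0,0,0.002],255],[[0,0,0],[0,0,0.004],255],[[0,0,0],[0,0,0.006],255],[[0,0,0],[0,0,0.008],255],[[0,0,0],[0,0,0.01],255]]';python3 -m jog '[[[0,0,0],[0,0,0.002],255],[[0,0,0],[0,0,0.004],255],[[0,0,0],[0,0,0.006],255],[[0,0,0],[0,0,0.008],255],[[0,0,0],[0,0,0.01],255],[[0,0,0],[0,0,0.01],255]]'
python3 - <<'E'
from h import *
from workcell import imaging,sensors
s=sensors.get_state();print(s['force'],s['moment'],R.from_euler('z',-BR[2]).as_matrix()@(s['position']-[BR[0],BR[1],0]))
im=imaging.get_image('wrist');cv2.imwrite('pics/w15.png',im[:,:,::-1])
crop('pics/w15.png',100,100,312,284,2.1,'pics/w15b.png')
c=imaging.camera_params('scene');im=imaging.get_image('scene');cv2.imwrite('pics/scene15.png',im[:,:,::-1]);crop('pics/scene15.png',140,140,80,70,8,'pics/scene15b.png')
E
```

```text
t: 15.45
position: [0.5011, -0.2003, 0.0601]
orientation: [[-0.0, 0.976, -0.219], [0.001, -0.219, -0.976], [-1.0, -0.0, -0.001]]
force: [3.5, 7.0, -0.1]
gripper_width: 0.131
t: 16.05
position: [0.4989, -0.2103, 0.0601]
orientation: [[-0.0, 0.976, -0.219], [0.0, -0.219, -0.976], [-1.0, -0.0, -0.0]]
force: [1.9, 3.5, 0.1]
gripper_width: 0.126
[1.8761 3.453  0.1007] [ 0.5721 -0.2607  0.0099] [-0.0005  0.0465  0.0601]
```

View pics/scene15b.png

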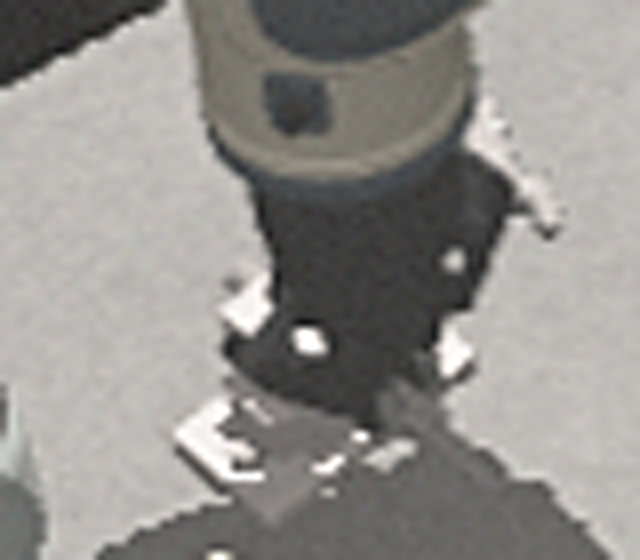

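View pics/w15b.png

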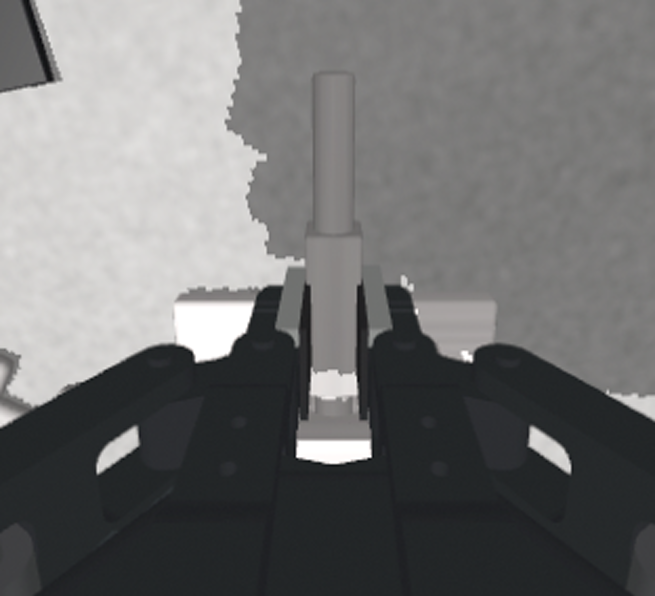

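```bash
python3 -m jog '[[[0,0,0],[0,0,-0.01],255],[[0,0,0],[0,0,-0.03],255],[[0,0,0],[0,0,-0.055],255],[[0,0,0],[0,0,-0.075],255],[[0,0,0],[0,0,-0.085],255],[[0,0,0],[0,0,-0.085],255]]'
python3 - <<'E'
from h import *
from workcell import imaging,sensors
c=imaging.camera_params('scene');im=imaging.get_image('scene');cv2.imwrite('pics/scene16.png',im[:,:,::-1]);crop('pics/scene16.png',140,150,80,60,9,'pics/scene16b.png')
ct=imaging.camera_params('top');im=imaging.get_image('top');cv2.imwrite('pics/top16.png',im[:,:,::-1]);crop('pics/top16.png',310,155,60,60,9,'pics/top16b.png')
for y in(-.022,-.037,-.042,-.047):print(y,(proj(brw(BR,[0,y,.05]),c)-[140,150])*9,(proj(brw(BR,[0,y,.058]),ct)-[310,155])*9)
s=sensors.get_state();print(s['position'],s['force'],s['gripper_width'])
E
```

```text
t: 16.75
position: [0.5176, -0.1263, 0.0601]
orientation: [[-0.0, 0.976, -0.217], [0.0, -0.217, -0.976], [-1.0, -0.0, 0.0]]
force: [0.5, -0.2, -0.4]
gripper_width: 0.13
-0.022 [[303.063  246.3693]] [[301.9989 244.637 ]]
-0.037 [[274.2115 222.6914]] [[343.2712 253.7938]]
-0.042 [[264.6448 214.8395]] [[357.0285 256.8467]]
-0.047 [[255.1033 207.008 ]] [[370.7856 259.9   ]]
[ 0.5175 -0.1277  0.0602] [ 0.3862  0.0089 -0.1973] 0.1303849533029324
```

View pics/scene16b.png

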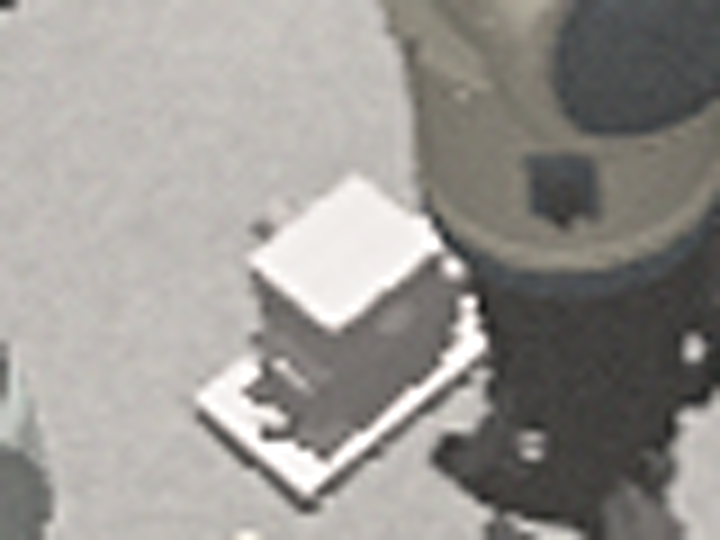

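View pics/top16b.png

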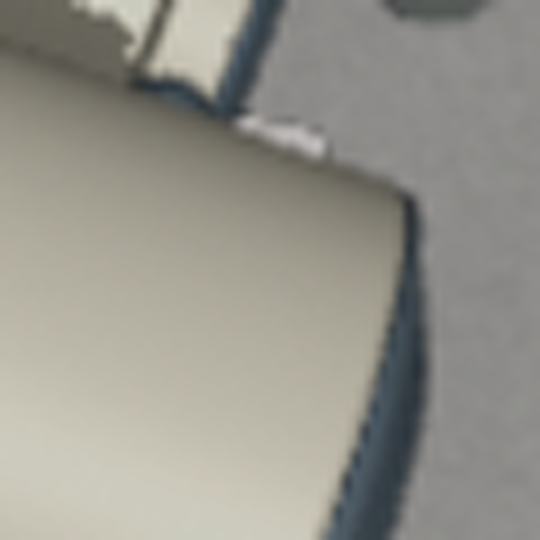

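```bash
python3 -m jog '[[[0,0,0],[0.01,0,-0.002],255],[[0,0,0],[0.025,0,-0.004],255],[[0,0,0],[0.035,0,-0.004],255],[[0,0,0],[0.038,0,-0.004],255],[[0,0,0],[0.0385,0,-0.004],255]]'; python3 -m jog '[[[0,0,0],[0.001,0,0],255],[[0,0,0],[0.001,0,0],255]]'
```

```text
t: 17.35
position: [0.518, -0.1238, 0.0211]
orientation: [[-0.001, 0.976, -0.219], [0.0, -0.219, -0.976], [-1.0, -0.001, -0.0]]
force: [0.3, 0.7, -1.1]
gripper_width: 0.13
t: 17.55
position: [0.5185, -0.1237, 0.0209]
orientation: [[0.0, 0.976, -0.219], [-0.0, -0.219, -0.976], [-1.0, 0.0, 0.0]]
force: [0.5, 0.6, -1.2]
gripper_width: 0.128
```

```bash
python3 -m jog '[[[0,0,0],[0.001,0,0],255],[[0,0,0],[0.001,0,0],255]]'
```

```text
t: 17.75
position: [0.5184, -0.1236, 0.0198]
orientation: [[0.0, 0.976, -0.219], [-0.0, -0.219, -0.976], [-1.0, 0.0, 0.0]]
force: [-0.5, -0.2, -1.1]
gripper_width: 0.128
```

```bash
python3 -m jog '[[[0,0,0],[0,0,0],220],[[0,0,0],[0,0,0],190],[[0,0,0],[-0.001,0,0],150],[[0,0,0],[-0.001,0,0],130],[[0,0,0],[-0.001,0,0],130]]' 30; python3 -m jog '[[[0,0,0],[-0.02,0,0],130],[[0,0,0],[-0.06,0,0],130],[[0,0,0],[-0.11,0,0],130],[[0,0,0],[-0.15,0,0],130],[[0,0,0],[-0.15,0,0.05],130],[[0,0,0],[-0.15,0,0.1],130],[[0,0,0],[-0.15,0,0.13],130],[[0,0,0],[-0.15,0,0.13],130]]'
python3 - <<'E'
from h import *
from workcell import imaging,sensors
import pickle
c=imaging.camera_params('wrist');im=imaging.get_image('wrist');cv2.imwrite('pics/w17.png',im[:,:,::-1]);pickle.dump(c,open('w17.pkl','wb'))
crop('pics/w17.png',0,0,512,384,1.5,'pics/w17b.png')
c=imaging.camera_params('scene');im=imaging.get_image('scene');cv2.imwrite('pics/scene17.png',im[:,:,::-1]);crop('pics/scene17.png',100,90,340,270,2.2,'pics/scene17b.png')
s=sensors.get_state();print(s['position'],s['force'],s['gripper_width'])
E
```

```text
t: 18.25
position: [0.5184, -0.1236, 0.0207]
orientation: [[0.0, 0.976, -0.219], [-0.0, -0.219, -0.976], [-1.0, 0.0, -0.0]]
force: [-0.9, 0.5, -0.0]
gripper_width: 0.49
t: 19.05
position: [0.4892, -0.2539, 0.1708]
orientation: [[0.001, 0.975, -0.222], [-0.001, -0.222, -0.975], [-1.0, 0.001, 0.001]]
force: [0.7, 0.2, 0.6]
gripper_width: 0.487
[ 0.4895 -0.2507  0.1705] [ 0.2719 -0.4438  0.4124] 0.4909584657224577
```

View pics/w17b.png

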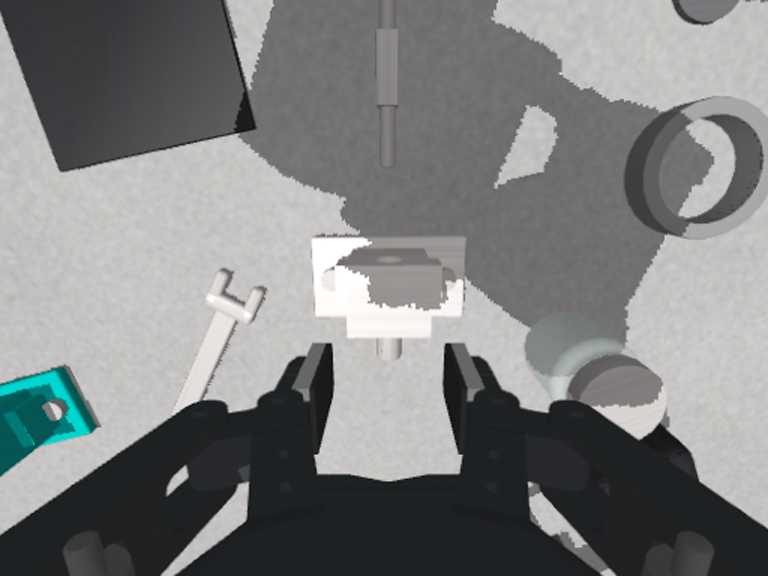

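View pics/scene17b.png

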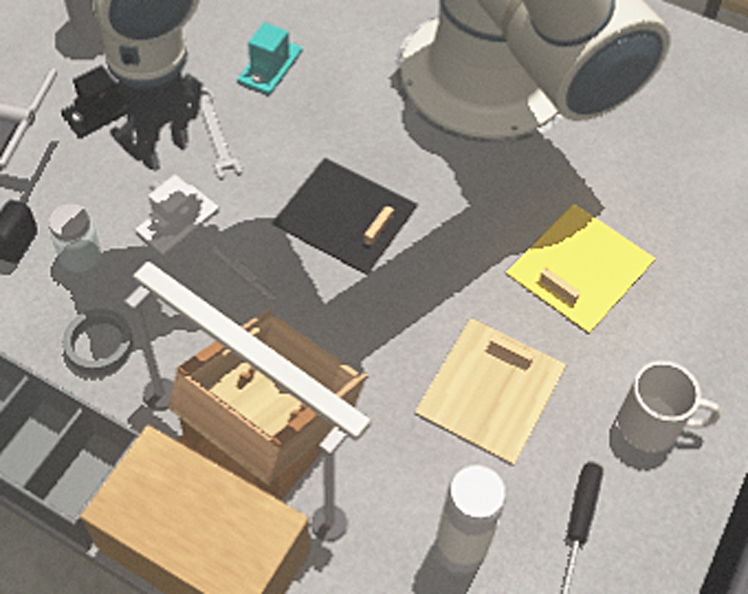

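Run:
```python
from h import *
import pickle
c=pickle.load(open('w17.pkl','rb'))
crop('pics/w17.png',215,150,90,110,5.4,'pics/w17c.png')
print('lug top',((proj(brw(BR,[[-.025,-.022,.068],[.025,-.022,.068],[0,.022,.068]]),c))-[215,150])*5.4)
for p in(.015,.018,.02,.022,.024):print(p,(proj(brw(BR,[[0,-.022-p,.058],[.008,-.022-p,.05]]),c)-[215,150])*5.4)
```

```text
lug top [[ 86.0005 399.5873]
 [385.617  398.1091]
 [234.51   140.3998]]
0.015 [[236.1006 456.6312]
 [280.0903 438.0341]]
0.018 [[236.1787 472.2415]
 [280.0281 453.2541]]
0.02 [[236.2305 482.5916]
 [279.9866 463.3473]]
0.022 [[236.282  492.8966]
 [279.9453 473.3978]]
0.024 [[236.3334 503.1567]
 [279.904  483.4059]]
```

View pics/w17c.png

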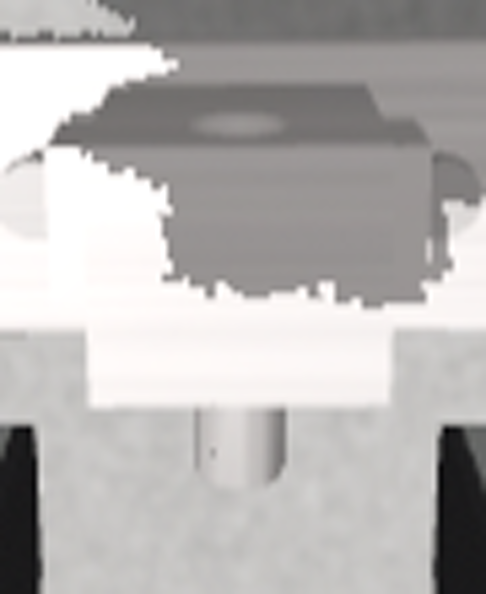

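```bash
python3 -c "
from workcell import bot,sensors
print(bot.job_done());s=sensors.get_state();print(s['t'],s['force'])"
```

```text
the job is handed in; nothing more can be done
None
the job is handed in; nothing more can be done
```

The job is done and handed in at about 19 s of the 61 s allowed; no verdict was reported.

- **Lid:** I raised its low end over the lip, slid it out of the grooves and laid it flat on the bench left of the box, handle up. The last scene picture shows it lying there. Setting it down pressed about 37 N on the bench before I eased off and let go.
- **Pin:** I lifted the drift out square to the slope and fed it into the bore from the side facing the box. It met the pin at about 7 N, and I pushed it through. The last wrist picture puts the pin at 19.7 mm out, after correcting for a small offset in where I had placed the lug. The depth reached by the arm gives about 21 mm.
- **Drift:** I pulled it clear and let it down from roughly 2 mm. It lies on the bench about 0.11 m out from the bore mouth.
- **Other things:** In the last pictures the other things on the bench look unmoved; I checked this by eye, not by measurement. The arm stayed clear of the strip light, and the gripper is empty and touches nothing.

One early box measurement came out wrong because of an offset in a picture crop. I corrected it before the first grasp, and no check failed after that.

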